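Load the locked car transporter and send it off

ROBOT

A 6-joint arm with a two-finger parallel gripper is mounted at the origin on the work surface. World frame = base frame: x ahead of the robot, y to its left, z up, the work surface at z = 0. Lengths are in m, angles in degrees, forces in N, time in s.
With the tool pointing down it reaches from about 0.25 to 0.725 m from the base axis. Payload 9.7 kg.
Tool frame: the origin (TCP) lies at the very end of the fingers, on their centre line; the grasp point (between the pads) lies 19 mm behind it; z points along the fingers, y is the line along which they close (so a half turn about z gives the same grasp; the last joint's range is limited). The gripper opens to 85 mm and grips with 20 to 120 N. Pads are 22 mm wide; open, the fingers measure 114 mm over their backs; the gripper's body (76 mm by 85 mm) begins 54 mm behind the grasp point. The pads swing forward as they close: fully open they stand 13 mm farther back than shut.
Start: joints at [70.588, 4.979, 10.078, 95.1, 0, 90], TCP at [0.183, 0.519, 0.231] pointing down, gripper open.
Joint ranges: [-179.16, 179.16], [-48.56, 103.87], [-65.8, 70.77], [-126.05, 130.52], [-82.76, 87.17], [-180, 180]. Speed limits (degrees/s): [127.2, 127.2, 147.25, 180, 180, 180].

INTERFACE

Orientations are given as [roll, pitch, yaw] about the fixed x, y, z axes, in that order (R = Rz(yaw) Ry(pitch) Rx(roll)).
In Python, from workcell import telemetry, optics, workorder gives the robot as it stands.
- The arm moves only by the shell command python3 -m handwheel 'ROWS' [FORCE]. ROWS is JSON, a list of rows, each an object of numbers: "tx", "ty", "tz": the shift along the tool's x, y, z in m; "ax", "ay", "az": the turn, a rotation vector about the tool's x, y, z in degrees; "jaw": the gripper command: -1 is shut, 1 is fully open, values between are in proportion. A call has exactly 10 rows; each row shifts and turns the commanded pose from where the row before left it, along the tool's axes as they then stand; what a row does not reach is not made up. A row lasts 1/8 s, in which the tool goes at most 62.5 mm and 10.7 degrees, less where a joint would pass 70% of its speed; a pose out of reach is approached as far as the arm can. A call is refused whole if a number of a shift passes 0.0625 or a number of a turn 10.7, either way. A call with a gripper value outside its range is refused whole. The fingers move at their own pace and stop on an object; FORCE is the grip in N (left out, the last holds). Time passes only in rows, so rows that do not move let the fingers close, or fill a call up. It gives the time, the measured TCP pose, the force, the opening and the grip force at its end, in the units of the state.
- telemetry.get_obs(): the state, without advancing time (a new reading comes with each control period).
- optics.camera(name): name is "scene" or "side" or "wrist"; returns a dict with "color" (400x640x3 uint8, red, green, blue), "K" (3x3 intrinsics, pixels), "k1" (the pictures are not rectified: a ray, as slopes to the right and down, at radius r is drawn at 1 + k1 r^2 times it, then the intrinsics apply), "extrinsics" (4x4, takes a point from camera to world coordinates); the wrist camera has in their place "mount" (4x4, takes a point from camera to tool coordinates, whose origin is the TCP and whose axes are the flange's). Camera axes: x right, y down, z forward; pixel columns grow to the right and rows downward; lengths in m; the calibration is good to about 2 mm. A picture is of the moment at which its call begins: read the wrist's pose just before it. There is no depth.
- workorder.job_done(): hands the job in; it is judged then, once.
The state is a dict: "time": time; "q": joint angles; "qd": joint speeds; "joint_efforts": joint torques, N m; "ee_pos": TCP position; "tcp_rot": TCP orientation; "wrist_force": force on the tool from outside, world axes, zero at the start; "torque": the same for the moment, N m; "opening": finger opening in m; "grasp_force": force on a finger pad.
Only numpy, scipy, OpenCV 4.12 (cv2) and the standard library are available. Lean on these libraries where they do the work, as an engineer would, in place of code of your own. Each camera call takes 0.05 s, during which the arm holds its last target. There are 200 camera calls.

TASK

Roll the green transporter wagon back home against the buffer at the dock end and push the red-balled brake lever fully down to lock it. Then park every toy car from the dock upright in a bay of its own, lengthwise in the bay, and lay the aluminium locking bar flat along the wagon's near edge with its hole dropped over the brass pin. When all is loaded, flick the brake lever fully up again and roll the loaded wagon all the way out to the departure buffer, leaving the other things on the table alone.

Things in the scene. Friction and masses are not known exactly. Their poses are not given: they have to be found in the camera images.
- wagon (a joint): How far (m) the green transporter wagon has rolled along its fixed left-right track: 0 = home at the black buffer at the dock (right, -y) end, 0.11 = fully out at the departure buffer (left). Starts 0.03 to 0.065. About 3 N of drag; stays where left. Wagon 180 mm across the track, 272 mm along it, deck 34 mm above the table; end walls reach 60 mm, far wall 54 mm, near lip 40 mm.
- end_left (a point): Middle of the outer face of the wagon's left (departure) end wall, 35 mm above the table; pushed here to roll the wagon home. Axes (same for all wagon points): x across the track, away from the robot; y along the track towards departure; z up. Track place and heading vary. The fixed buffers (39 mm tall) stand only at x = 40 to 90 mm, so the middle is free.
- end_right (a point): Middle of the outer face of the wagon's right (-y, dock) end wall, 35 mm above the table; pushed here to roll the wagon out.
- bay1 (a point): Centre of bay 1 on the wagon's deck, at deck level. Three bays side by side along the wagon, 78 mm apart, each 74 mm wide (y) and 112 mm long (x), with grey pads, parted by yellow kerbs 4 mm high; the far wall closes their +x end. A car stands lengthwise along x.
- bay2 (a point): Centre of bay 2 on the wagon's deck, at deck level. Three bays side by side along the wagon, 78 mm apart, each 74 mm wide (y) and 112 mm long (x), with grey pads, parted by yellow kerbs 4 mm high; the far wall closes their +x end. A car stands lengthwise along x.
- bay3 (a point): Centre of bay 3 on the wagon's deck, at deck level. Three bays side by side along the wagon, 78 mm apart, each 74 mm wide (y) and 112 mm long (x), with grey pads, parted by yellow kerbs 4 mm high; the far wall closes their +x end. A car stands lengthwise along x.
- pin (a point): Foot (deck level) of the brass pin on the wagon's near edge strip: 12 mm thick, 20 mm tall, tapered top; 90 mm nearer than the bays' centres and 60 mm to +y of the wagon's middle. The locking bar belongs on this strip, hole over the pin, its middle 60 mm to -y of the pin.
- lever (a joint): Angle (rad) of the kick-down brake lever at the track's near side: 0 = raised (released), 0.75 = level, fully down (locked). Starts 0 to 0.12. Stiff hinge (3 to 4 N at the ball), no spring, stays where left. Down, with the wagon home, its steel pawl stands before the wagon's steel lug and blocks rolling out.
- ball (a point): Centre of the red ball, 30 mm across, on the end of the yellow brake lever, 110 mm from the hinge; height 40 mm + 110 mm * sin(0.75 - joint). It swings in the plane of the track's y and z; the arm points from the hinge to the track's -y. About 45 mm is free between ball and wagon.
- lever_hinge (a point): Point on the brake lever's hinge axis in line with the arm, 40 mm above the table; fixed to the track, with its axes; the hinge axis is the track's x.
- car_red_mid (a point): Centre (half-way up) of the loose red toy car: 92 mm long (x), 42 wide (y), 46 tall, about 120 g. Body 92 x 42 from 8 to 28 mm above its underside; on it, central, an upright-sided cabin 46 long, 36 wide, 18 tall. Grip the body's sides, or the cabin front and back. Wheels do not turn. Starts on the wooden dock, top 15 mm above the table; may be absent.
- car_blue_mid (a point): Centre (half-way up) of the loose blue toy car: 92 mm long (x), 42 wide (y), 46 tall, about 120 g. Body 92 x 42 from 8 to 28 mm above its underside; on it, central, an upright-sided cabin 46 long, 36 wide, 18 tall. Grip the body's sides, or the cabin front and back. Wheels do not turn. Starts on the wooden dock, top 15 mm above the table; may be absent.
- car_yellow_mid (a point): Centre (half-way up) of the loose yellow toy car: 92 mm long (x), 42 wide (y), 46 tall, about 120 g. Body 92 x 42 from 8 to 28 mm above its underside; on it, central, an upright-sided cabin 46 long, 36 wide, 18 tall. Grip the body's sides, or the cabin front and back. Wheels do not turn. Starts on the wooden dock, top 15 mm above the table; may be absent.
- bar_grip (a point): Centre of the orange grip block on the loose aluminium locking bar: block 30 mm along the bar (x), 18 across (y), 30 tall; the point is 23 mm above the bar's underside, over its middle. Bar: plate 180 x 34 x 8 mm, about 150 g. Starts on the grey crate tower, top 82 mm above the table.
- bar_hole (a point): Centre of the bar's 18 mm through-hole, at its underside, 60 mm from the bar's middle in its +x.
- cone1: Bystander, to be left alone: a loose orange traffic cone, 58 mm tall, base 45 mm square.
- cone2: Bystander, to be left alone: another such cone.
- cone3: Bystander, to be left alone: another such cone.
- tyre: Bystander, to be left alone: a loose black rubber tyre lying flat, 64 mm across, 22 mm thick.
- spanner: Bystander, to be left alone: a loose steel spanner lying on the table.
Mind the look-alikes: they are no part of the job. Of the things like the part that bears bar_grip, leave any that is blue; of the rest the larger one is meant.

How it is judged:
By the outcome, as a careful person would: the job done as asked, in the order asked, and still so for the second after the job is handed in, with the robot touching nothing.
Of car_red, car_blue, car_yellow only 2 to 3 are there at a start; the rules pass over those that are not, and their reading is None.
At some moment in a run one of car_red, car_blue, car_yellow, bar may be knocked a few centimetres aside while the robot is not near it.
It also fails if it takes over 210 s, if anything falls off the work surface, if the arm or the gripper's body presses on something with over 40 N, if the wrist force passes 120 N, or if a joint passes its speed limit or range.

## Working session

There is one attempt and no reset: what is moved stays moved. The work goes in short steps, Python scripts to look and compute and a shell command to move; the robot and the scene stay as the last step left them, time stands still between calls to the robot, and variables do not carry over. Pictures are saved under pics/ and viewed, at most 14 in all, crops included, and the job is handed in when it is done.

```bash
mkdir -p pics; ls
cat > h.py <<'E'
import numpy as np, cv2
from scipy.spatial.transform import Rotation as R
from workcell import telemetry, optics, workorder
def Ttool():
    o=telemetry.get_obs(); T=np.eye(4); T[:3,:3]=R.from_euler('xyz',o['tcp_rot'],degrees=True).as_matrix(); T[:3,3]=o['ee_pos']; return T
def shot(name,fn=None):
    T=Ttool(); c=optics.camera(name)
    E=c['extrinsics'] if 'extrinsics' in c else T@np.array(c['mount'])
    d=dict(img=c['color'],K=np.array(c['K']),k1=c['k1'],E=np.array(E))
    if fn: cv2.imwrite('pics/'+fn+'.png',c['color'][:,:,::-1]); np.savez('pics/'+fn,**d)
    return d
def load(fn): return dict(np.load('pics/'+fn+'.npz'))
def pix(d,u,v,z):
    K=d['K']; D=np.array([float(d['k1']),0,0,0,0])
    # distortion: forward model exactly r*(1+k1 r^2)
    p=cv2.undistortPoints(np.array([[[u,v]]],float),K,D)[0,0]
    w=d['E'][:3,:3]@np.array([p[0],p[1],1]); o=d['E'][:3,3]
    return o+w*(z-o[2])/w[2]
def proj(d,P):
    Ei=np.linalg.inv(d['E']); P=np.atleast_2d(P)
    return cv2.projectPoints(P.astype(float),cv2.Rodrigues(Ei[:3,:3])[0],Ei[:3,3],d['K'],np.array([float(d['k1']),0,0,0,0]))[0][:,0]
def crop(fn,x0,y0,x1,y1,s,out):
    im=cv2.imread('pics/'+fn+'.png')[y0:y1,x0:x1]; cv2.imwrite('pics/'+out+'.png',cv2.resize(im,None,fx=s,fy=s,interpolation=cv2.INTER_CUBIC))
E
python3 - <<'E'
from h import *
print(telemetry.get_obs())
for n in ['scene','side','wrist']:
    d=shot(n,n+'0'); print(n,d['E'].round(3).tolist(),d['k1'],d['K'].tolist())
    print(optics.camera(n).keys()) if n=='wrist' else 0
a=cv2.imread('pics/scene0.png');cv2.imwrite('pics/s0b.png',cv2.resize(a,(800,500)))
E
```

```text
pics
{'time': 0.0, 'q': array([ 7.05901399e+01,  5.01053278e+00,  1.00331021e+01,  9.50996874e+01,
       -5.74030274e-04,  8.99992053e+01]), 'qd': array([-0.00548035,  0.07349003,  0.0218154 ,  0.02397777, -0.06175066,
       -0.06259848]), 'joint_efforts': array([ 3.31284355e-03, -5.20388532e+01,  4.64803791e+01,  1.64631981e-02,
        7.87276804e-05, -2.84655670e-05]), 'ee_pos': array([0.18270107, 0.51851437, 0.23057641]), 'tcp_rot': array([-1.79922882e+02,  5.72960108e-04,  1.60590935e+02]), 'wrist_force': array([-0.10907024, -0.34119355, -0.19493522]), 'torque': array([ 0.04165276, -0.0223486 , -0.01073303]), 'grasp_force': 0.0, 'opening': 0.08552782263280662}
scene [[0.596, 0.678, -0.431, 1.029], [0.803, -0.503, 0.32, -0.321], [0.0, -0.537, -0.844, 1.193], [0.0, 0.0, 0.0, 1.0]] 0.03223919745188905 [[418.98548046492834, 0.0, 318.32806221152055], [0.0, 418.98548046492834, 197.6865497571727], [0.0, 0.0, 1.0]]
side [[-0.967, -0.198, 0.16, 0.198], [-0.254, 0.74, -0.623, 1.08], [0.005, -0.643, -0.765, 1.312], [0.0, 0.0, 0.0, 1.0]] 0.029055435115873697 [[498.20385920501576, 0.0, 312.0639240782887], [0.0, 498.20385920501576, 196.66570745324853], [0.0, 0.0, 1.0]]
wrist [[0.332, 0.91, 0.249, 0.12], [0.943, -0.32, -0.089, 0.541], [-0.002, 0.264, -0.964, 0.372], [0.0, 0.0, 0.0, 1.0]] -0.01765112919501273 [[341.3587913186856, 0.0, 324.07714869443845], [0.0, 341.3587913186856, 203.70598752728503], [0.0, 0.0, 1.0]]
dict_keys(['color', 'K', 'k1', 'mount'])
```

View pics/scene0.png

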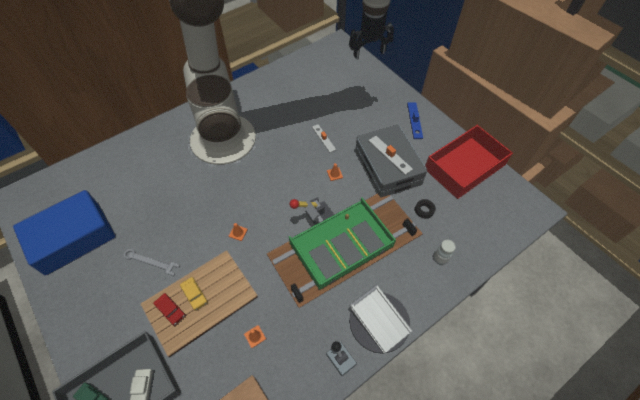

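View pics/side0.png

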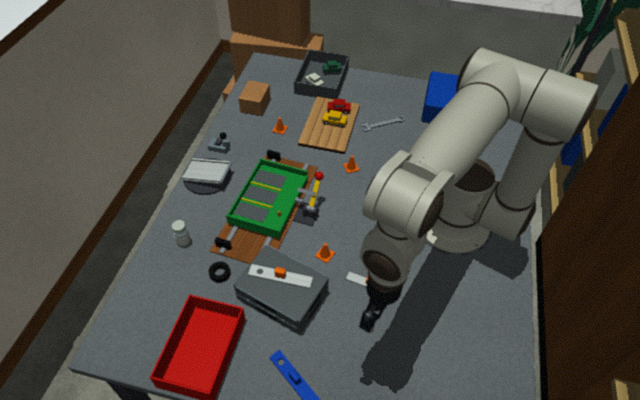

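The scene camera shows three bars: the aluminium bar on the grey tower at (390,153), a smaller look-alike on the table at (323,138) and a blue one at (415,120). I choose the tower bar.

The cars on the dock are red (168,309) and yellow (193,292), with no blue car there. The green and white cars in the tray at (88,392) and (140,382) are look-alikes. The red lever ball is at (295,204). I'll take close crops next.

Run:
```python
from h import *
crop('scene0',260,110,440,310,1,'t')
a=cv2.imread('pics/scene0.png')
A=cv2.resize(a[120:310,265:435],None,fx=3,fy=3,interpolation=2)
B=cv2.resize(a[245:355,135:265],None,fx=2,fy=2,interpolation=2)
C=np.zeros((570,510+260+10,3),np.uint8);C[:,:510]=A;C[:220,520:780]=B
cv2.imwrite('pics/c1.png',C)
```

```text
(no output)
```

View pics/c1.png

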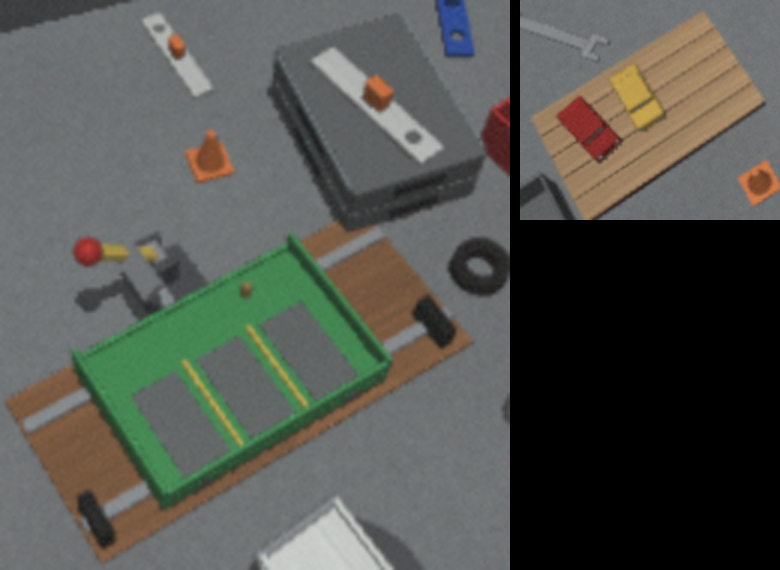

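The crop shows:
- **Wagon:** corners at about (290,236), (75,353), (390,358) and (165,492) in crop pixels, with the pin at (246,290).
- **Lever:** ball at (88,250).
- **Tower bar:** block at (378,90) and hole at (413,137). It is silver and the larger one.
- **Cars:** red and yellow on the dock.

Run:
```python
from h import *
d=load('scene0')
A=lambda u,v,z:pix(d,265+u/3,120+v/3,z)
B=lambda u,v,z:pix(d,135+(u-520)/2,245+v/2,z)
P={k:A(*v) for k,v in dict(wNL=(291,236,.06),wNR=(75,353,.06),wFL=(390,358,.06),wFR=(165,492,.06),pinTop=(246,286,.054),pinFoot=(246,295,.034),ball=(88,250,.105),barhole=(413,137,.09),barA=(322,58,.09),barB=(433,152,.09),block=(378,82,.12),tower1=(400,15,.082),tower2=(275,55,.082),tower3=(352,190,.082),tower4=(478,150,.082),cone=(210,150,.02),
padA=(302,302,.034),padB=(356,366,.034),padC=(134,400,.034),padD=(188,475,.034),
bufR=(95,500,.039),bufL=(430,300,.039),boardNR=(8,402,0.00),boardNL=(340,218,0.0),boardFR=(105,560,0.0),boardFL=(470,340,0.0),lever=(155,250,.05)).items()}
for k,v in dict(redF=(574,102,.05),yel1=(620,72,.04),redtop=(585,120,.061),yeltop=(631,90,.061),redEnd1=(572,104,.043),redEnd2=(606,155,.043),yelEnd1=(624,70,.043),yelEnd2=(650,124,.043),dock1=(706,12,.015),dock2=(530,118,.015),dock3=(590,220,.015),dock4=(765,100,.015)).items(): P[k]=B(*v)
for k,v in P.items(): print(k,v.round(3))
n=lambda a,b:(np.linalg.norm(P[a]-P[b]).round(3),np.degrees(np.arctan2(*(P[b]-P[a])[1::-1])).round(1))
for a,b in [('wNR','wNL'),('wFR','wFL'),('wNR','wFR'),('wNL','wFL'),('boardNR','boardNL'),('boardFR','boardFL'),('block','barhole'),('barA','barB'),('redEnd1','redEnd2'),('yelEnd1','yelEnd2'),('padC','padA')]: print(a,b,n(a,b))
```

```text
wNL [0.537 0.219 0.06 ]
wNR [ 0.514 -0.045  0.06 ]
wFL [0.707 0.206 0.06 ]
wFR [ 0.686 -0.06   0.06 ]
pinTop [0.554 0.145 0.054]
pinFoot [0.554 0.146 0.034]
ball [0.446 0.021 0.105]
barhole [0.531 0.394 0.09 ]
barA [0.386 0.387 0.09 ]
barB [0.558 0.397 0.09 ]
block [0.466 0.395 0.12 ]
tower1 [0.386 0.508 0.082]
tower2 [0.346 0.352 0.082]
tower3 [0.54  0.298 0.082]
tower4 [0.582 0.444 0.082]
cone [0.373 0.238 0.02 ]
padA [0.596 0.188 0.034]
padB [0.686 0.184 0.034]
padC [ 0.582 -0.021  0.034]
padD [ 0.677 -0.025  0.034]
bufR [ 0.646 -0.113  0.039]
bufL [0.676 0.295 0.039]
boardNR [ 0.493 -0.118  0.   ]
boardNL [0.525 0.308 0.   ]
boardFR [ 0.688 -0.133  0.   ]
boardFL [0.725 0.317 0.   ]
lever [0.459 0.096 0.05 ]
redF [ 0.447 -0.433  0.05 ]
yel1 [ 0.44  -0.362  0.04 ]
redtop [ 0.485 -0.431  0.061]
yeltop [ 0.484 -0.361  0.061]
redEnd1 [ 0.444 -0.437  0.043]
redEnd2 [ 0.538 -0.431  0.043]
yelEnd1 [ 0.442 -0.356  0.043]
yelEnd2 [ 0.535 -0.363  0.043]
dock1 [ 0.418 -0.213  0.015]
dock2 [ 0.413 -0.496  0.015]
dock3 [ 0.592 -0.489  0.015]
dock4 [ 0.591 -0.214  0.015]
wNR wNL (np.float64(0.265), np.float64(85.2))
wFR wFL (np.float64(0.266), np.float64(85.4))
wNR wFR (np.float64(0.172), np.float64(-4.9))
wNL wFL (np.float64(0.171), np.float64(-4.4))
boardNR boardNL (np.float64(0.427), np.float64(85.6))
boardFR boardFL (np.float64(0.451), np.float64(85.3))
block barhole (np.float64(0.071), np.float64(-0.9))
barA barB (np.float64(0.173), np.float64(3.4))
redEnd1 redEnd2 (np.float64(0.094), np.float64(3.7))
yelEnd1 yelEnd2 (np.float64(0.093), np.float64(-4.5))
padC padA (np.float64(0.209), np.float64(86.1))
```

The measurements agree with the given sizes: the wagon is about 266 x 172 mm between wall tops, and the track yaw is about -4.7°. I'll turn the tool to the track axes (yaw 85.3°, so tool x = track y and tool y = track x) with the gripper shut.

```bash
cat >> h.py <<'E'
A0=np.radians(-4.7); XT=np.array([np.cos(A0),np.sin(A0),0]); YT=np.array([-np.sin(A0),np.cos(A0),0])
def goto(p,yaw=None):
    "shift in tool axes (after turning to yaw) to reach world p"
    T=Ttool(); o=telemetry.get_obs(); y0=o['tcp_rot'][2]
    y=y0 if yaw is None else yaw
    Rm=R.from_euler('xyz',[180,0,y],degrees=True).as_matrix()
    print('t',round(o['time'],2),'at',o['ee_pos'].round(4),'rot',o['tcp_rot'].round(2),'q6',o['q'][5].round(1),'az',round(-((y-y0+180)%360-180),2),'shift',(Rm.T@(np.array(p)-o['ee_pos'])).round(4))
E
python3 -m handwheel '[{"az":7.53,"jaw":-1},{"az":7.53},{"az":7.53},{"az":7.53},{"az":7.53},{"az":7.53},{"az":7.53},{"az":7.53},{"az":7.53},{"az":7.53}]'
python3 - <<'E'
from h import *
goto(np.array([0.611,0.080,.231])+.136*YT+.045*YT,85.3)
E
```

```text
t 0.2 at [0.1828 0.5186 0.2308] rot [-179.95    0.    160.59] q6 90.0 az 75.29 shift [-2.210e-01  4.627e-01 -2.000e-04]$[0]: bad value
```

```bash
python3 -m handwheel '[{"tx":0,"ty":0,"tz":0,"ax":0,"ay":0,"az":7.53,"jaw":-1},{"tx":0,"ty":0,"tz":0,"ax":0,"ay":0,"az":7.53,"jaw":-1},{"tx":0,"ty":0,"tz":0,"ax":0,"ay":0,"az":7.53,"jaw":-1},{"tx":0,"ty":0,"tz":0,"ax":0,"ay":0,"az":7.53,"jaw":-1},{"tx":0,"ty":0,"tz":0,"ax":0,"ay":0,"az":7.53,"jaw":-1},{"tx":0,"ty":0,"tz":0,"ax":0,"ay":0,"az":7.53,"jaw":-1},{"tx":0,"ty":0,"tz":0,"ax":0,"ay":0,"az":7.53,"jaw":-1},{"tx":0,"ty":0,"tz":0,"ax":0,"ay":0,"az":7.53,"jaw":-1},{"tx":0,"ty":0,"tz":0,"ax":0,"ay":0,"az":7.53,"jaw":-1},{"tx":0,"ty":0,"tz":0,"ax":0,"ay":0,"az":7.53,"jaw":-1}]'
python3 -m handwheel '[{"az":0},{"az":0},{"az":0},{"az":0},{"az":0},{"az":0},{"az":0},{"az":0},{"az":0},{"az":0}]'
python3 - <<'E'
from h import *
goto(np.array([0.611,0.080,.231])+.136*YT+.045*YT,85.3)
E
```

```text
time: 1.45
ee_pos: [0.1828, 0.5186, 0.231]
tcp_rot: [-180.0, 0.0, 85.0]
wrist_force: [0.3, -0.8, -0.8]
opening: -0.0004
grasp_force: 0.0
t 1.45 at [0.1828 0.5186 0.231 ] rot [-1.7999e+02  3.0000e-02  8.5040e+01] q6 165.5 az -0.26 shift [-0.2211  0.4627  0.    ]$[0]: bad value
```

```bash
python3 -m handwheel '[{"tx":-0.0221,"ty":0.0463,"tz":0,"ax":0,"ay":0,"az":-0.1,"jaw":-1},{"tx":-0.0221,"ty":0.0463,"tz":0,"ax":0,"ay":0,"az":-0.1,"jaw":-1},{"tx":-0.0221,"ty":0.0463,"tz":0,"ax":0,"ay":0,"az":0,"jaw":-1},{"tx":-0.0221,"ty":0.0463,"tz":0,"ax":0,"ay":0,"az":0,"jaw":-1},{"tx":-0.0221,"ty":0.0463,"tz":0,"ax":0,"ay":0,"az":0,"jaw":-1},{"tx":-0.0221,"ty":0.0463,"tz":0,"ax":0,"ay":0,"az":0,"jaw":-1},{"tx":-0.0221,"ty":0.0463,"tz":0,"ax":0,"ay":0,"az":0,"jaw":-1},{"tx":-0.0221,"ty":0.0463,"tz":0,"ax":0,"ay":0,"az":0,"jaw":-1},{"tx":-0.0221,"ty":0.0463,"tz":0,"ax":0,"ay":0,"az":0,"jaw":-1},{"tx":-0.0221,"ty":0.0463,"tz":0,"ax":0,"ay":0,"az":0,"jaw":-1}]'
python3 - <<'E'
from h import *
goto(np.array([0.611,0.080,.03])+.136*YT+.045*YT,85.3)
d=shot('wrist','w1')
E
```

```text
time: 2.7
ee_pos: [0.6281, 0.2607, 0.2311]
tcp_rot: [-180.0, 0.0, 85.5]
wrist_force: [1.6, -0.0, 0.4]
opening: 0.0001
grasp_force: 0.0
t 2.7 at [0.6281 0.2607 0.2311] rot [-179.99    0.     85.49] q6 117.1 az 0.19 shift [-0.0005 -0.0023  0.2011]
```

View pics/w1.png

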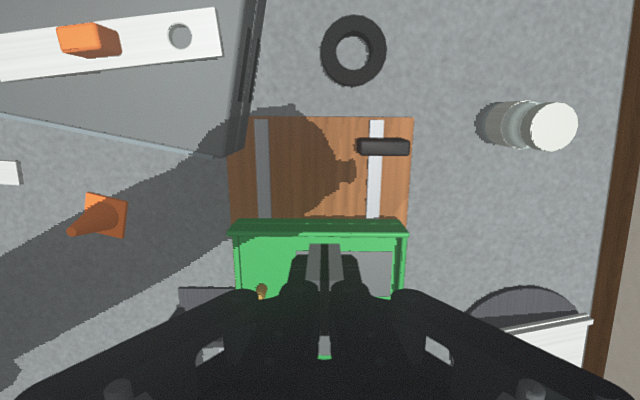

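The wrist view shows the wagon's left wall with its outer top edge from (229,221) to (408,220), the tyre at (353,50), and the bar hole at (180,36) with its block at (88,40).

Run:
```python
from h import *
d=load('w1')
for n,u,v,z in [('wNL',229,221,.06),('wFL',408,220,.06),('hole',180,36,.09),('barendA',215,8,.09),('barendB',221,56,.09),('edge',2,82,.09),('edgeR',2,33,.09),('blockTop',77,40,.12),('tyre',353,50,.02),('boardNL',227,117,0.0),('boardFL',413,117,0.0),('pin',262,287,.054)]: print(n,pix(d,u,v,z).round(4))
print(proj(d,Ttool()[:3,3]), d['E'].round(3).tolist())
```

```text
wNL [0.5338 0.2318 0.06  ]
wFL [0.7059 0.2193 0.06  ]
hole [0.5282 0.3907 0.09  ]
barendA [0.5578 0.4076 0.09  ]
barendB [0.5572 0.374  0.09  ]
edge [0.3796 0.3702 0.09  ]
edgeR [0.3909 0.4052 0.09  ]
blockTop [0.4679 0.3877 0.12  ]
tyre [0.6652 0.3808 0.02  ]
boardNL [0.5301 0.3286 0.    ]
boardFL [0.7268 0.3132 0.    ]
pin [0.5551 0.1558 0.054 ]
[[333.7854633  267.95466949]] [[0.997, -0.075, -0.021, 0.633], [-0.078, -0.961, -0.264, 0.327], [0.0, 0.264, -0.964, 0.373], [0.0, 0.0, 0.0, 1.0]]
```

```bash
python3 -m handwheel '[{"tx":0,"ty":-0.002,"tz":0.034,"ax":0,"ay":0,"az":0.2,"jaw":-1},{"tx":0,"ty":0,"tz":0.034,"ax":0,"ay":0,"az":0,"jaw":-1},{"tx":0,"ty":0,"tz":0.034,"ax":0,"ay":0,"az":0,"jaw":-1},{"tx":0,"ty":0,"tz":0.034,"ax":0,"ay":0,"az":0,"jaw":-1},{"tx":0,"ty":0,"tz":0.034,"ax":0,"ay":0,"az":0,"jaw":-1},{"tx":0,"ty":0,"tz":0.03,"ax":0,"ay":0,"az":0,"jaw":-1},{"tx":-0.006,"ty":0,"tz":0,"ax":0,"ay":0,"az":0,"jaw":-1},{"tx":-0.006,"ty":0,"tz":0,"ax":0,"ay":0,"az":0,"jaw":-1},{"tx":-0.006,"ty":0,"tz":0,"ax":0,"ay":0,"az":0,"jaw":-1},{"tx":-0.006,"ty":0,"tz":0,"ax":0,"ay":0,"az":0,"jaw":-1}]'
python3 -m handwheel '[{"tx":-0.006,"ty":0,"tz":0,"ax":0,"ay":0,"az":0,"jaw":-1},{"tx":-0.006,"ty":0,"tz":0,"ax":0,"ay":0,"az":0,"jaw":-1},{"tx":-0.006,"ty":0,"tz":0,"ax":0,"ay":0,"az":0,"jaw":-1},{"tx":-0.006,"ty":0,"tz":0,"ax":0,"ay":0,"az":0,"jaw":-1},{"tx":-0.005,"ty":0,"tz":0,"ax":0,"ay":0,"az":0,"jaw":-1},{"tx":-0.002,"ty":0,"tz":0,"ax":0,"ay":0,"az":0,"jaw":-1},{"tx":-0.002,"ty":0,"tz":0,"ax":0,"ay":0,"az":0,"jaw":-1},{"tx":-0.002,"ty":0,"tz":0,"ax":0,"ay":0,"az":0,"jaw":-1},{"tx":-0.002,"ty":0,"tz":0,"ax":0,"ay":0,"az":0,"jaw":-1},{"tx":-0.002,"ty":0,"tz":0,"ax":0,"ay":0,"az":0,"jaw":-1}]'
```

```text
time: 4.0
ee_pos: [0.6234, 0.2377, 0.0326]
tcp_rot: [179.9, -0.0, 85.3]
wrist_force: [-0.0, -0.7, -0.1]
opening: -0.0002
grasp_force: 0.0
time: 5.25
ee_pos: [0.6197, 0.199, 0.0313]
tcp_rot: [180.0, -0.0, 85.3]
wrist_force: [-1.0, 2.1, 2.8]
opening: 0.0001
grasp_force: 1.3
```

```bash
python3 -m handwheel '[{"tx":-0.003,"ty":0,"tz":0,"ax":0,"ay":0,"az":0,"jaw":-1},{"tx":-0.003,"ty":0,"tz":0,"ax":0,"ay":0,"az":0,"jaw":-1},{"tx":-0.003,"ty":0,"tz":0,"ax":0,"ay":0,"az":0,"jaw":-1},{"tx":-0.003,"ty":0,"tz":0,"ax":0,"ay":0,"az":0,"jaw":-1},{"tx":-0.002,"ty":0,"tz":0,"ax":0,"ay":0,"az":0,"jaw":-1},{"tx":-0.002,"ty":0,"tz":0,"ax":0,"ay":0,"az":0,"jaw":-1},{"tx":-0.002,"ty":0,"tz":0,"ax":0,"ay":0,"az":0,"jaw":-1},{"tx":-0.002,"ty":0,"tz":0,"ax":0,"ay":0,"az":0,"jaw":-1},{"tx":-0.002,"ty":0,"tz":0,"ax":0,"ay":0,"az":0,"jaw":-1},{"tx":-0.002,"ty":0,"tz":0,"ax":0,"ay":0,"az":0,"jaw":-1}]'
python3 - <<'E'
from h import *
goto([.6,.15,.03]);shot('scene','s2');crop('s2',250,180,440,320,4,'s2c')
E
```

```text
time: 6.5
ee_pos: [0.6179, 0.1782, 0.0314]
tcp_rot: [180.0, -0.3, 85.4]
wrist_force: [1.5, 23.8, -2.0]
opening: 0.0002
grasp_force: 12.1
t 6.5 at [0.6179 0.1782 0.0314] rot [180.    -0.35  85.4 ] q6 110.5 az -0.0 shift [-0.0295 -0.0156  0.0014]
```

View pics/s2c.png

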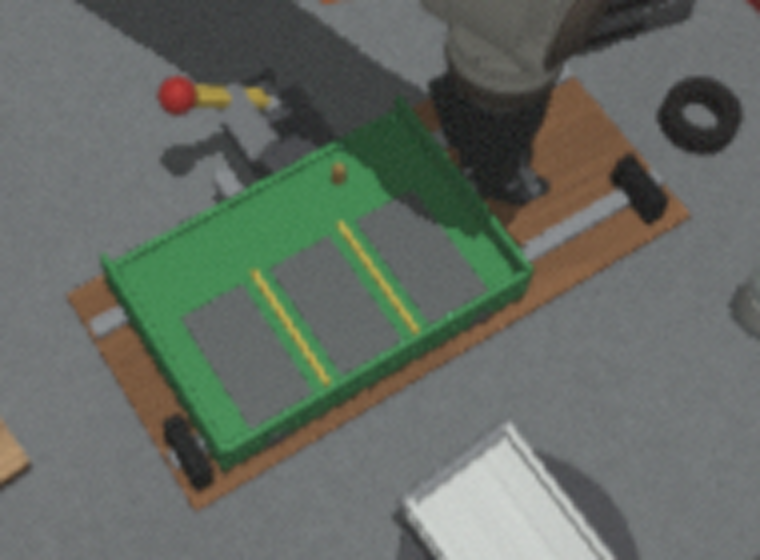

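Wagon home: the force rose to 24 N and the right wall stands against the dock buffer, seen at crop (190,450). Next I triangulate the red ball at (177,96) in the crop, i.e. (294,204).

```bash
python3 -m handwheel '[{"tx":0.012,"ty":0,"tz":0,"ax":0,"ay":0,"az":0,"jaw":-1},{"tx":0.012,"ty":0,"tz":-0.015,"ax":0,"ay":0,"az":0,"jaw":-1},{"tx":0,"ty":0,"tz":-0.03,"ax":0,"ay":0,"az":0,"jaw":-1},{"tx":0,"ty":0,"tz":-0.03,"ax":0,"ay":0,"az":0,"jaw":-1},{"tx":0,"ty":0,"tz":-0.03,"ax":0,"ay":0,"az":0,"jaw":-1},{"tx":0,"ty":0,"tz":-0.03,"ax":0,"ay":0,"az":0,"jaw":0.2},{"tx":0,"ty":0,"tz":-0.03,"ax":0,"ay":0,"az":0,"jaw":0.2},{"tx":0,"ty":0,"tz":-0.03,"ax":0,"ay":0,"az":0,"jaw":0.2},{"tx":0,"ty":0,"tz":0,"ax":0,"ay":0,"az":0,"jaw":0.2},{"tx":0,"ty":0,"tz":0,"ax":0,"ay":0,"az":0,"jaw":0.2}]'
python3 - <<'E'
from h import *
L=[]
for n,(u,v) in dict(scene=(294,204),side=(319,175)).items():
    d=load(n+'0'); im=d['img'].astype(int); m=((im[...,0]>110)&(im[...,1]<60)&(im[...,2]<70))
    s=np.zeros_like(m); s[v-9:v+10,u-9:u+10]=1; ys,xs=np.where(m&s); print(n,len(xs),xs.mean(),ys.mean())
    a=pix(d,xs.mean(),ys.mean(),0.); b=d['E'][:3,3]; L.append((b,(a-b)/np.linalg.norm(a-b)))
A=[];B=[]
for b,r in L: M=np.eye(3)-np.outer(r,r);A.append(M);B.append(M@b)
p=np.linalg.lstsq(np.vstack(A),np.hstack(B),rcond=None)[0]; print(p)
goto(p-[0,0,.019],85.3)
d=shot('wrist','w2')
E
```

```text
time: 7.8
ee_pos: [0.6197, 0.1991, 0.2261]
tcp_rot: [-180.0, 0.0, 85.3]
wrist_force: [-0.6, 0.1, 0.0]
opening: 0.0509
grasp_force: 0.0
scene 47 293.6595744680851 203.2340425531915
side 40 318.6 174.25
[0.45224549 0.01399782 0.12121852]
t 7.8 at [0.6197 0.1991 0.2261] rot [-1.7999e+02  2.0000e-02  8.5280e+01] q6 112.5 az -0.02 shift [-0.1982 -0.1517  0.1238]
```

```bash
python3 -m handwheel '[{"tx":-0.033,"ty":-0.0255,"tz":0,"ax":0,"ay":0,"az":0,"jaw":0.2},{"tx":-0.033,"ty":-0.0255,"tz":0,"ax":0,"ay":0,"az":0,"jaw":0.2},{"tx":-0.033,"ty":-0.0255,"tz":0,"ax":0,"ay":0,"az":0,"jaw":0.2},{"tx":-0.033,"ty":-0.0255,"tz":0,"ax":0,"ay":0,"az":0,"jaw":0.2},{"tx":-0.033,"ty":-0.0255,"tz":0,"ax":0,"ay":0,"az":0,"jaw":0.2},{"tx":-0.033,"ty":-0.0255,"tz":0,"ax":0,"ay":0,"az":0,"jaw":0.2},{"tx":0,"ty":0,"tz":0.02,"ax":0,"ay":0,"az":0,"jaw":0.2},{"tx":0,"ty":0,"tz":0.02,"ax":0,"ay":0,"az":0,"jaw":0.2},{"tx":0,"ty":0,"tz":0.01,"ax":0,"ay":0,"az":0,"jaw":0.2},{"tx":0,"ty":0,"tz":0,"ax":0,"ay":0,"az":0,"jaw":0.2}]'
python3 - <<'E'
from h import *
goto(np.array([.450,.015,.093]),85.3)
d=shot('wrist','w3')
im=d['img'].astype(int); m=((im[...,0]>100)&(im[...,1]<60)&(im[...,2]<70)).astype(np.uint8)
n,l,s,c=cv2.connectedComponentsWithStats(m)
for i in range(1,n):
    if s[i,4]>60: print(s[i],c[i],pix(d,*c[i],.112))
print(proj(d,[.450,.015,.112]))
E
```

```text
time: 9.1
ee_pos: [0.4504, 0.0144, 0.1755]
tcp_rot: [-179.9, 0.0, 85.3]
wrist_force: [0.0, -0.6, -0.7]
opening: 0.051
grasp_force: 0.0
t 9.1 at [0.4504 0.0144 0.1755] rot [-1.799e+02  2.000e-02  8.530e+01] q6 96.5 az -0.0 shift [ 0.0005 -0.0005  0.0825]
[ 301  198   46   47 1664] [323.58112981 221.06971154] [0.44983139 0.01370111 0.112     ]
[[323.67900444 219.09723896]]
```

View pics/w3.png

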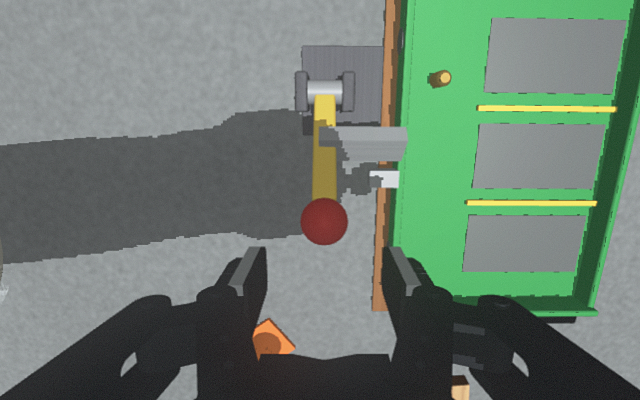

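The ball sits at (323,221), between and just ahead of the fingers, which agrees with the estimate. The pads and the pin top (445,78) are visible too, so I can use them for bay positions later. Now I grip the ball and swing it down the arc.

```bash
python3 -m handwheel '[{"tx":0,"ty":0,"tz":0.02,"ax":0,"ay":0,"az":0,"jaw":0.2},{"tx":0,"ty":0,"tz":0.02,"ax":0,"ay":0,"az":0,"jaw":0.2},{"tx":0,"ty":0,"tz":0.02,"ax":0,"ay":0,"az":0,"jaw":0.2},{"tx":0,"ty":0,"tz":0.02,"ax":0,"ay":0,"az":0,"jaw":0.2},{"tx":0,"ty":0,"tz":0.002,"ax":0,"ay":0,"az":0,"jaw":0.2},{"tx":0,"ty":0,"tz":0,"ax":0,"ay":0,"az":0,"jaw":-0.6},{"tx":0,"ty":0,"tz":0,"ax":0,"ay":0,"az":0,"jaw":-0.6},{"tx":0,"ty":0,"tz":0,"ax":0,"ay":0,"az":0,"jaw":-0.6},{"tx":0,"ty":0,"tz":0,"ax":0,"ay":0,"az":0,"jaw":-0.6},{"tx":0,"ty":0,"tz":0,"ax":0,"ay":0,"az":0,"jaw":-0.6}]' 25
python3 -m handwheel '[{"tx":-0.0067,"ty":0,"tz":0.0079,"ax":0,"ay":0,"az":0,"jaw":-0.6},{"tx":-0.0059,"ty":0,"tz":0.0084,"ax":0,"ay":0,"az":0,"jaw":-0.6},{"tx":-0.0051,"ty":0,"tz":0.009,"ax":0,"ay":0,"az":0,"jaw":-0.6},{"tx":-0.0042,"ty":0,"tz":0.0094,"ax":0,"ay":0,"az":0,"jaw":-0.6},{"tx":-0.0033,"ty":0,"tz":0.0098,"ax":0,"ay":0,"az":0,"jaw":-0.6},{"tx":-0.0024,"ty":0,"tz":0.01,"ax":0,"ay":0,"az":0,"jaw":-0.6},{"tx":-0.0014,"ty":0,"tz":0.0102,"ax":0,"ay":0,"az":0,"jaw":-0.6},{"tx":-0.0005,"ty":0,"tz":0.008,"ax":0,"ay":0,"az":0,"jaw":-0.6},{"tx":0,"ty":0,"tz":0.002,"ax":0,"ay":0,"az":0,"jaw":-0.6},{"tx":0,"ty":0,"tz":0.002,"ax":0,"ay":0,"az":0,"jaw":-0.6}]'
python3 - <<'E'
from h import *
d=load('w3')
for n,u,v,z in [('pin',445,77,.054),('b3',492,17,.034),('b3',627,19,.034),('b3',484,93,.034),('b3',620,97,.034),('b2',478,124,.034),('b2',605,124,.034),('b2',472,188,.034),('b2',598,188,.034),('b1',467,214,.034),('b1',588,216,.034),('b1',462,271,.034),('b1',577,272,.034)]: print(n,pix(d,u,v,z).round(4))
E
```

```text
time: 10.4
ee_pos: [0.4503, 0.0143, 0.0954]
tcp_rot: [-180.0, 0.0, 85.3]
wrist_force: [-6.6, -1.1, 2.9]
opening: 0.0283
grasp_force: 24.5
time: 11.65
ee_pos: [0.4478, -0.0151, 0.0183]
tcp_rot: [-179.9, 0.0, 85.3]
wrist_force: [-7.3, -1.0, 3.4]
opening: 0.0282
grasp_force: 25.7
pin [0.5452 0.0973 0.054 ]
b3 [0.5872 0.1388 0.034 ]
b3 [0.6908 0.1302 0.034 ]
b3 [0.583  0.0841 0.034 ]
b3 [0.693  0.0729 0.034 ]
b2 [0.5791 0.0604 0.034 ]
b2 [0.6835 0.0524 0.034 ]
b2 [0.5758 0.0073 0.034 ]
b2 [ 0.6845 -0.0014  0.034 ]
b1 [ 0.5723 -0.0156  0.034 ]
b1 [ 0.6789 -0.0262  0.034 ]
b1 [ 0.5694 -0.0699  0.034 ]
b1 [ 0.6755 -0.08    0.034 ]
```

```bash
python3 -m handwheel '[{"tx":0,"ty":0,"tz":0.002,"ax":0,"ay":0,"az":0,"jaw":-0.6},{"tx":0,"ty":0,"tz":0.002,"ax":0,"ay":0,"az":0,"jaw":-0.6},{"tx":0,"ty":0,"tz":0.002,"ax":0,"ay":0,"az":0,"jaw":-0.6},{"tx":0,"ty":0,"tz":0,"ax":0,"ay":0,"az":0,"jaw":-0.6},{"tx":0,"ty":0,"tz":0,"ax":0,"ay":0,"az":0,"jaw":-0.6},{"tx":0,"ty":0,"tz":0,"ax":0,"ay":0,"az":0,"jaw":-0.6},{"tx":0,"ty":0,"tz":0,"ax":0,"ay":0,"az":0,"jaw":-0.6},{"tx":0,"ty":0,"tz":0,"ax":0,"ay":0,"az":0,"jaw":-0.6},{"tx":0,"ty":0,"tz":0,"ax":0,"ay":0,"az":0,"jaw":-0.6},{"tx":0,"ty":0,"tz":0,"ax":0,"ay":0,"az":0,"jaw":-0.6}]'
```

```text
time: 12.9
ee_pos: [0.4482, -0.015, 0.0149]
tcp_rot: [180.0, -0.0, 85.3]
wrist_force: [-17.5, 1.0, 27.5]
opening: 0.0285
grasp_force: 28.2
```

```bash
python3 -m handwheel '[{"tx":0,"ty":0,"tz":-0.004,"ax":0,"ay":0,"az":0,"jaw":0.2},{"tx":0,"ty":0,"tz":0,"ax":0,"ay":0,"az":0,"jaw":0.2},{"tx":0,"ty":0,"tz":0,"ax":0,"ay":0,"az":0,"jaw":0.2},{"tx":0,"ty":0,"tz":-0.03,"ax":0,"ay":0,"az":0,"jaw":0.2},{"tx":0,"ty":0,"tz":-0.04,"ax":0,"ay":0,"az":0,"jaw":0.2},{"tx":0,"ty":0,"tz":-0.04,"ax":0,"ay":0,"az":-10,"jaw":0.2},{"tx":0,"ty":0,"tz":-0.04,"ax":0,"ay":0,"az":-10,"jaw":0.2},{"tx":0,"ty":0,"tz":-0.04,"ax":0,"ay":0,"az":-10,"jaw":0.2},{"tx":0,"ty":0,"tz":-0.04,"ax":0,"ay":0,"az":-10,"jaw":0.2},{"tx":0,"ty":0,"tz":0,"ax":0,"ay":0,"az":-10,"jaw":0.2}]'
python3 - <<'E'
from h import *
shot('wrist','w4')
goto([.55,-.39,.25],175)
E
```

```text
time: 14.15
ee_pos: [0.4496, -0.0151, 0.2485]
tcp_rot: [179.8, 0.2, 135.6]
wrist_force: [0.5, -0.4, -1.0]
opening: 0.0514
grasp_force: 0.0
t 14.2 at [ 0.4492 -0.015   0.2469] rot [1.7991e+02 1.0000e-01 1.3610e+02] q6 42.0 az -38.9 shift [-0.1331 -0.3648 -0.0031]
```

View pics/w4.png

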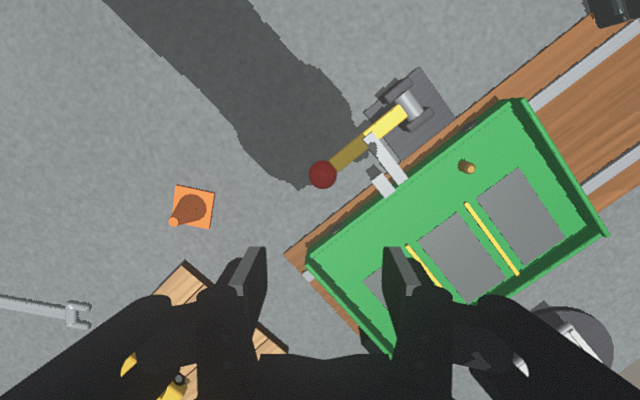

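The lever now lies low with the ball at (322,175) and the pawl over at the wagon's lug, at (385,175).

```bash
python3 -m handwheel '[{"tx":0,"ty":0,"tz":0,"ax":0,"ay":0,"az":-9.7,"jaw":0.2},{"tx":0,"ty":0,"tz":0,"ax":0,"ay":0,"az":-9.7,"jaw":0.2},{"tx":0,"ty":0,"tz":0,"ax":0,"ay":0,"az":-9.7,"jaw":0.2},{"tx":0,"ty":0,"tz":0,"ax":0,"ay":0,"az":-9.7,"jaw":0.2},{"tx":-0.021,"ty":-0.057,"tz":0,"ax":0,"ay":0,"az":0,"jaw":0.2},{"tx":-0.021,"ty":-0.057,"tz":0,"ax":0,"ay":0,"az":0,"jaw":0.2},{"tx":-0.021,"ty":-0.057,"tz":0,"ax":0,"ay":0,"az":0,"jaw":0.2},{"tx":-0.021,"ty":-0.057,"tz":0,"ax":0,"ay":0,"az":0,"jaw":0.2},{"tx":-0.021,"ty":-0.057,"tz":0,"ax":0,"ay":0,"az":0,"jaw":0.2},{"tx":-0.021,"ty":-0.057,"tz":0,"ax":0,"ay":0,"az":0,"jaw":0.2}]'
python3 - <<'E'
from h import *
d=load('w4')
a=pix(d,322,175,.04);b=pix(d,412,106,.04);print(a,b,np.linalg.norm(a-b))
shot('wrist','w5')
E
```

```text
time: 15.45
ee_pos: [0.5387, -0.3702, 0.2448]
tcp_rot: [180.0, -0.0, 173.9]
wrist_force: [1.0, -0.4, 1.0]
opening: 0.0514
grasp_force: 0.0
[ 0.44760144 -0.01539855  0.04      ] [0.46037923 0.09666345 0.04      ] 0.1127881349157855
```

View pics/w5.png

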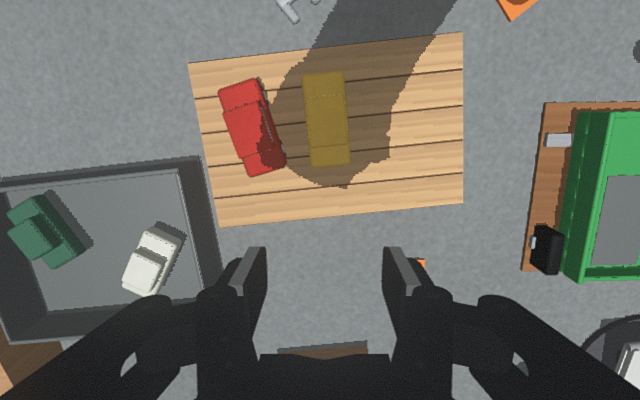

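The wrist view over the dock shows the red car's body corners at about (218,88), (258,79), (286,168), (247,177), and the yellow's at (303,73), (345,71), (351,163), (310,166). The decoy green and white cars are in the tray at left.

Run:
```python
from h import *
d=load('w5')
for n,c in dict(red=[(218,88),(258,79),(286,168),(247,177)],yel=[(303,73),(345,71),(351,163),(310,166)]).items():
    P=np.array([pix(d,u,v,.043) for u,v in c]); ctr=P.mean(0); ax=(P[2]+P[3]-P[0]-P[1])
    yaw=np.degrees(np.arctan2(ax[1],ax[0]))
    print(n,P[:,:2].round(4).tolist(),ctr.round(4),'yaw',yaw.round(1),'L',np.linalg.norm(ax)/2,np.linalg.norm(P[1]-P[0]),np.linalg.norm(P[2]-P[3]))
    goto([ctr[0],ctr[1],.02],180+yaw)
```

```text
red [[0.4406, -0.4619], [0.4367, -0.4225], [0.5242, -0.4075], [0.5291, -0.4484]] [ 0.4826 -0.4351  0.043 ] yaw 9.2 L 0.0891302525920135 0.039590776181180634 0.04120371163260319
t 15.5 at [ 0.5394 -0.3763  0.2406] rot [179.99  -0.23 173.73] q6 -28.6 az -15.5 shift [ 0.0654 -0.0489  0.2206]
yel [[0.436, -0.3793], [0.4384, -0.3396], [0.5261, -0.3415], [0.5247, -0.383]] [ 0.4813 -0.3609  0.043 ] yaw -1.8 L 0.08824917768796448 0.03975511191649399 0.0415610109276756
t 15.5 at [ 0.5394 -0.3763  0.2406] rot [179.99  -0.23 173.73] q6 -28.6 az -4.46 shift [0.0585 0.0136 0.2206]
```

```bash
python3 -m handwheel '[{"tx":0,"ty":0,"tz":0,"ax":0,"ay":0,"az":-4.4,"jaw":0.2},{"tx":0.0195,"ty":0.0045,"tz":0,"ax":0,"ay":0,"az":0,"jaw":0.2},{"tx":0.0195,"ty":0.0045,"tz":0.02,"ax":0,"ay":0,"az":0,"jaw":0.2},{"tx":0.0195,"ty":0.0045,"tz":0.02,"ax":0,"ay":0,"az":0,"jaw":0.2},{"tx":0,"ty":0,"tz":0.03,"ax":0,"ay":0,"az":0,"jaw":0.2},{"tx":0,"ty":0,"tz":0.03,"ax":0,"ay":0,"az":0,"jaw":0.2},{"tx":0,"ty":0,"tz":0.03,"ax":0,"ay":0,"az":0,"jaw":0.2},{"tx":0,"ty":0,"tz":0,"ax":0,"ay":0,"az":0,"jaw":0.2},{"tx":0,"ty":0,"tz":0,"ax":0,"ay":0,"az":0,"jaw":0.2},{"tx":0,"ty":0,"tz":0,"ax":0,"ay":0,"az":0,"jaw":0.2}]'
python3 - <<'E'
from h import *
goto([.4825,-.361,.017],178.2)
d=shot('scene','s3');print(proj(d,[.4825,-.361,.061])) ; crop('s3',130,240,270,360,5,'s3c')
E
```

```text
time: 16.75
ee_pos: [0.4811, -0.3536, 0.1171]
tcp_rot: [-179.9, 0.1, 178.5]
wrist_force: [-0.6, 0.2, 0.5]
opening: 0.0511
grasp_force: 0.0
t 16.75 at [ 0.4811 -0.3536  0.1171] rot [-1.7993e+02  1.0000e-01  1.7846e+02] q6 -34.8 az 0.26 shift [-0.0017 -0.0074  0.1001]
[[190.22330329 289.66581186]]
```

View pics/s3c.png

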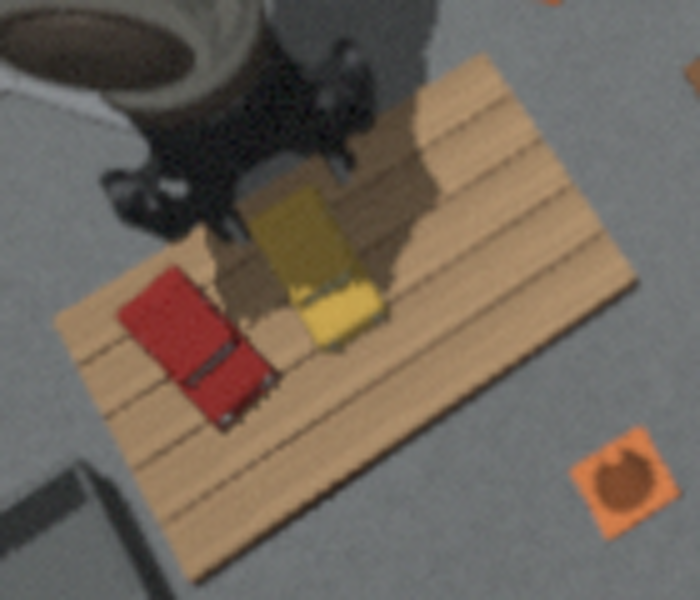

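The yellow car is still where measured: its roof is around crop (305,245), against a predicted (301,248). The gap to the red car is clear for a finger.

```bash
python3 -m handwheel '[{"tx":-0.0017,"ty":-0.0074,"tz":0,"ax":0,"ay":0,"az":0.2,"jaw":0.2},{"tx":0,"ty":0,"tz":0.025,"ax":0,"ay":0,"az":0,"jaw":0.2},{"tx":0,"ty":0,"tz":0.025,"ax":0,"ay":0,"az":0,"jaw":0.2},{"tx":0,"ty":0,"tz":0.025,"ax":0,"ay":0,"az":0,"jaw":0.2},{"tx":0,"ty":0,"tz":0.015,"ax":0,"ay":0,"az":0,"jaw":0.2},{"tx":0,"ty":0,"tz":0.01,"ax":0,"ay":0,"az":0,"jaw":0.2},{"tx":0,"ty":0,"tz":0,"ax":0,"ay":0,"az":0,"jaw":-0.4},{"tx":0,"ty":0,"tz":0,"ax":0,"ay":0,"az":0,"jaw":-0.4},{"tx":0,"ty":0,"tz":0,"ax":0,"ay":0,"az":0,"jaw":-0.4},{"tx":0,"ty":0,"tz":0,"ax":0,"ay":0,"az":0,"jaw":-0.4}]' 40
python3 -m handwheel '[{"tx":0,"ty":0,"tz":0,"ax":0,"ay":0,"az":0,"jaw":-0.4},{"tx":0,"ty":0,"tz":-0.02,"ax":0,"ay":0,"az":0,"jaw":-0.4},{"tx":0,"ty":0,"tz":-0.03,"ax":0,"ay":0,"az":0,"jaw":-0.4},{"tx":0,"ty":0,"tz":-0.03,"ax":0,"ay":0,"az":0,"jaw":-0.4},{"tx":0,"ty":0,"tz":-0.03,"ax":0,"ay":0,"az":0,"jaw":-0.4},{"tx":0,"ty":0,"tz":-0.03,"ax":0,"ay":0,"az":0,"jaw":-0.4},{"tx":0,"ty":0,"tz":0,"ax":0,"ay":0,"az":1,"jaw":-0.4},{"tx":0,"ty":0,"tz":0,"ax":0,"ay":0,"az":2.5,"jaw":-0.4},{"tx":0,"ty":0,"tz":0,"ax":0,"ay":0,"az":0,"jaw":-0.4},{"tx":0,"ty":0,"tz":0,"ax":0,"ay":0,"az":0,"jaw":-0.4}]'
python3 - <<'E'
from h import *
goto([.6295,.0297,.036+.09],175)
E
```

```text
time: 18.05
ee_pos: [0.4821, -0.3607, 0.016]
tcp_rot: [-180.0, 0.0, 178.3]
wrist_force: [-0.7, -0.9, -1.2]
opening: 0.0415
grasp_force: 40.5
time: 19.3
ee_pos: [0.4818, -0.3605, 0.1552]
tcp_rot: [180.0, -0.0, 174.8]
wrist_force: [0.1, -0.2, -1.9]
opening: 0.0416
grasp_force: 40.7
t 19.3 at [ 0.4818 -0.3605  0.1552] rot [ 1.7998e+02 -3.0000e-02  1.7483e+02] q6 -31.6 az -0.17 shift [-0.1131  0.4015  0.0292]
```

```bash
python3 -m handwheel '[{"tx":-0.0115,"ty":0.048,"tz":0,"ax":0,"ay":0,"az":0,"jaw":-0.4},{"tx":-0.0115,"ty":0.048,"tz":0,"ax":0,"ay":0,"az":0,"jaw":-0.4},{"tx":-0.0115,"ty":0.048,"tz":0,"ax":0,"ay":0,"az":0,"jaw":-0.4},{"tx":-0.0115,"ty":0.048,"tz":0,"ax":0,"ay":0,"az":0,"jaw":-0.4},{"tx":-0.0115,"ty":0.048,"tz":0,"ax":0,"ay":0,"az":0,"jaw":-0.4},{"tx":-0.0115,"ty":0.048,"tz":0,"ax":0,"ay":0,"az":0,"jaw":-0.4},{"tx":-0.0115,"ty":0.048,"tz":0,"ax":0,"ay":0,"az":0,"jaw":-0.4},{"tx":-0.0115,"ty":0.048,"tz":0,"ax":0,"ay":0,"az":0,"jaw":-0.4},{"tx":-0.0115,"ty":0.048,"tz":0,"ax":0,"ay":0,"az":0,"jaw":-0.4},{"tx":-0.0115,"ty":0.048,"tz":0,"ax":0,"ay":0,"az":0,"jaw":-0.4}]'
python3 -m handwheel '[{"tx":0,"ty":0,"tz":0,"ax":0,"ay":0,"az":0,"jaw":-0.4},{"tx":0,"ty":0,"tz":0,"ax":0,"ay":0,"az":0,"jaw":-0.4},{"tx":0,"ty":0,"tz":0.01,"ax":0,"ay":0,"az":0,"jaw":-0.4},{"tx":0,"ty":0,"tz":0.01,"ax":0,"ay":0,"az":0,"jaw":-0.4},{"tx":0,"ty":0,"tz":0.01,"ax":0,"ay":0,"az":0,"jaw":-0.4},{"tx":0,"ty":0,"tz":0.01,"ax":0,"ay":0,"az":0,"jaw":-0.4},{"tx":0,"ty":0,"tz":0,"ax":0,"ay":0,"az":0,"jaw":-0.4},{"tx":0,"ty":0,"tz":0,"ax":0,"ay":0,"az":0,"jaw":-0.4},{"tx":0,"ty":0,"tz":0,"ax":0,"ay":0,"az":0,"jaw":-0.4},{"tx":0,"ty":0,"tz":0,"ax":0,"ay":0,"az":0,"jaw":-0.4}]'
python3 - <<'E'
from h import *
goto([.6375,.1065,.037],175)
d=shot('wrist','w6')
E
```

```text
time: 20.55
ee_pos: [0.6404, 0.1086, 0.1554]
tcp_rot: [-180.0, -0.0, 174.8]
wrist_force: [1.1, -0.4, -0.2]
opening: 0.0412
grasp_force: 40.8
time: 21.8
ee_pos: [0.6403, 0.107, 0.1159]
tcp_rot: [180.0, 0.0, 174.8]
wrist_force: [0.5, 1.0, -1.3]
opening: 0.0412
grasp_force: 40.9
t 21.8 at [0.6403 0.107  0.1159] rot [1.7999e+02 3.0000e-02 1.7479e+02] q6 14.7 az -0.21 shift [ 0.0027 -0.0008  0.0789]
```

View pics/w6.png

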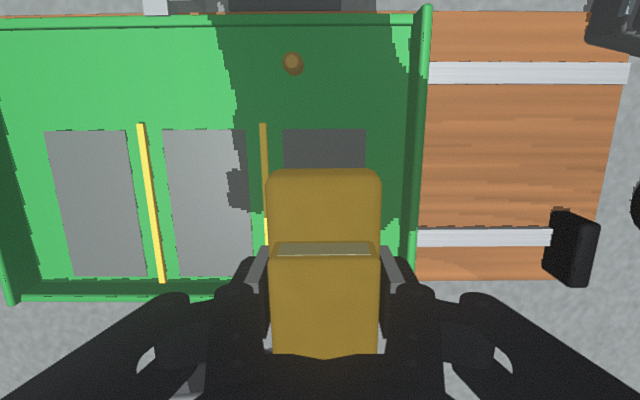

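The car hangs centred over the left (departure) bay: pad columns 283–367, car centre about 323, heading aligned. I'll lower and release it.

```bash
python3 -m handwheel '[{"tx":0.002,"ty":0,"tz":0.02,"ax":0,"ay":0,"az":0,"jaw":-0.4},{"tx":0,"ty":0,"tz":0.02,"ax":0,"ay":0,"az":0,"jaw":-0.4},{"tx":0,"ty":0,"tz":0.02,"ax":0,"ay":0,"az":0,"jaw":-0.4},{"tx":0,"ty":0,"tz":0.01,"ax":0,"ay":0,"az":0,"jaw":-0.4},{"tx":0,"ty":0,"tz":0.006,"ax":0,"ay":0,"az":0,"jaw":-0.4},{"tx":0,"ty":0,"tz":0.003,"ax":0,"ay":0,"az":0,"jaw":-0.4},{"tx":0,"ty":0,"tz":0,"ax":0,"ay":0,"az":0,"jaw":-0.4},{"tx":0,"ty":0,"tz":0,"ax":0,"ay":0,"az":0,"jaw":-0.4},{"tx":0,"ty":0,"tz":0,"ax":0,"ay":0,"az":0,"jaw":-0.4},{"tx":0,"ty":0,"tz":0,"ax":0,"ay":0,"az":0,"jaw":-0.4}]'
python3 -m handwheel '[{"tx":0,"ty":0,"tz":0,"ax":0,"ay":0,"az":0,"jaw":0.2},{"tx":0,"ty":0,"tz":0,"ax":0,"ay":0,"az":0,"jaw":0.2},{"tx":0,"ty":0,"tz":0,"ax":0,"ay":0,"az":0,"jaw":0.2},{"tx":0,"ty":0,"tz":-0.02,"ax":0,"ay":0,"az":0,"jaw":0.2},{"tx":0,"ty":0,"tz":-0.03,"ax":0,"ay":0,"az":0,"jaw":0.2},{"tx":0,"ty":0,"tz":-0.03,"ax":0,"ay":0,"az":0,"jaw":0.2},{"tx":0,"ty":0,"tz":-0.04,"ax":0,"ay":0,"az":0,"jaw":0.2},{"tx":0,"ty":0,"tz":-0.05,"ax":0,"ay":0,"az":0,"jaw":0.2},{"tx":0,"ty":0,"tz":-0.04,"ax":0,"ay":0,"az":0,"jaw":0.2},{"tx":0,"ty":0,"tz":0,"ax":0,"ay":0,"az":0,"jaw":0.2}]'
python3 - <<'E'
from h import *
goto([.55,-.42,.25],175)
E
```

```text
time: 23.1
ee_pos: [0.6382, 0.1072, 0.0368]
tcp_rot: [180.0, 0.0, 174.8]
wrist_force: [-1.1, 0.0, 0.1]
opening: 0.0416
grasp_force: 40.9
time: 24.35
ee_pos: [0.639, 0.1073, 0.2521]
tcp_rot: [179.9, 0.4, 174.8]
wrist_force: [0.5, 0.3, 0.3]
opening: 0.0513
grasp_force: 0.0
t 24.35 at [0.639  0.1073 0.2521] rot [179.89   0.41 174.79] q6 14.7 az -0.21 shift [ 0.0427 -0.533   0.0021]
```

```bash
python3 -m handwheel '[{"tx":0.0043,"ty":-0.0533,"tz":0,"ax":0,"ay":0,"az":0,"jaw":0.2},{"tx":0.0043,"ty":-0.0533,"tz":0,"ax":0,"ay":0,"az":0,"jaw":0.2},{"tx":0.0043,"ty":-0.0533,"tz":0,"ax":0,"ay":0,"az":0,"jaw":0.2},{"tx":0.0043,"ty":-0.0533,"tz":0,"ax":0,"ay":0,"az":0,"jaw":0.2},{"tx":0.0043,"ty":-0.0533,"tz":0,"ax":0,"ay":0,"az":0,"jaw":0.2},{"tx":0.0043,"ty":-0.0533,"tz":0,"ax":0,"ay":0,"az":0,"jaw":0.2},{"tx":0.0043,"ty":-0.0533,"tz":0,"ax":0,"ay":0,"az":0,"jaw":0.2},{"tx":0.0043,"ty":-0.0533,"tz":0,"ax":0,"ay":0,"az":0,"jaw":0.2},{"tx":0.0043,"ty":-0.0533,"tz":0,"ax":0,"ay":0,"az":0,"jaw":0.2},{"tx":0.0043,"ty":-0.0533,"tz":0,"ax":0,"ay":0,"az":0,"jaw":0.2}]'
python3 -m handwheel '[{"tx":0,"ty":0,"tz":0,"ax":0,"ay":0,"az":0,"jaw":0.2},{"tx":0,"ty":0,"tz":0,"ax":0,"ay":0,"az":0,"jaw":0.2},{"tx":0,"ty":0,"tz":0,"ax":0,"ay":0,"az":0,"jaw":0.2},{"tx":0,"ty":0,"tz":0,"ax":0,"ay":0,"az":0,"jaw":0.2},{"tx":0,"ty":0,"tz":0,"ax":0,"ay":0,"az":0,"jaw":0.2},{"tx":0,"ty":0,"tz":0,"ax":0,"ay":0,"az":0,"jaw":0.2},{"tx":0,"ty":0,"tz":0,"ax":0,"ay":0,"az":0,"jaw":0.2},{"tx":0,"ty":0,"tz":0,"ax":0,"ay":0,"az":0,"jaw":0.2},{"tx":0,"ty":0,"tz":0,"ax":0,"ay":0,"az":0,"jaw":0.2},{"tx":0,"ty":0,"tz":0,"ax":0,"ay":0,"az":0,"jaw":0.2}]'
cat >> h.py <<'E'
def redcar(d):
    im=d['img'].astype(int); m=((im[...,0]>2.2*im[...,1])&(im[...,0]>2.2*im[...,2])&(im[...,0]>50)).astype(np.uint8)
    n,l,s,c=cv2.connectedComponentsWithStats(m); i=1+np.argmax(s[1:,4]); ys,xs=np.where(l==i)
    P=np.array([pix(d,u,v,.043)[:2] for u,v in zip(xs,ys)],np.float32)
    r=cv2.minAreaRect(P*1000); b=cv2.boxPoints(r)/1000; print(s[i],c[i],r)
    return b
E
python3 - <<'E'
from h import *
redcar(load('w5')); redcar(shot('wrist','w7')); goto([.4826,-.4351,.017],189)
E
```

```text
time: 25.6
ee_pos: [0.5461, -0.4212, 0.2467]
tcp_rot: [180.0, -0.0, 174.8]
wrist_force: [1.0, -0.2, 0.5]
opening: 0.0511
grasp_force: 0.0
time: 26.85
ee_pos: [0.5468, -0.4198, 0.2466]
tcp_rot: [180.0, -0.0, 174.8]
wrist_force: [-0.3, 0.1, 0.9]
opening: 0.0512
grasp_force: 0.0
[ 218   79   60   98 2950] [245.42271186 122.60169492] ((482.41192626953125, -436.835693359375), (88.8907470703125, 42.81355667114258), 10.765305519104004)
[ 286   65   46   91 1204] [308.23671096 117.40614618] ((482.04437255859375, -434.5037536621094), (87.43617248535156, 35.05521774291992), 11.51775074005127)
t 26.9 at [ 0.5468 -0.4198  0.2466] rot [180.    -0.   174.78] q6 -32.3 az -14.22 shift [ 0.0658 -0.0051  0.2296]
```

View pics/w7.png

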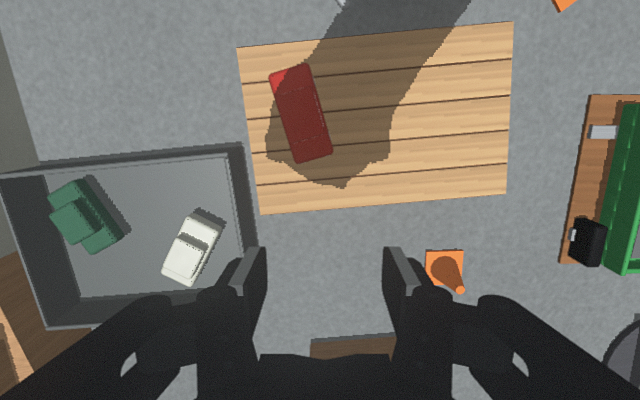

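The red car stands alone on the dock and has not moved: corners (269,74), (308,63), (332,154), (296,163).

```bash
python3 -m handwheel '[{"tx":0,"ty":0,"tz":0,"ax":0,"ay":0,"az":-7.6,"jaw":0.2},{"tx":0,"ty":0,"tz":0,"ax":0,"ay":0,"az":-7.6,"jaw":0.2},{"tx":0.022,"ty":-0.0015,"tz":0,"ax":0,"ay":0,"az":0,"jaw":0.2},{"tx":0.022,"ty":-0.0015,"tz":0.02,"ax":0,"ay":0,"az":0,"jaw":0.2},{"tx":0.022,"ty":-0.0015,"tz":0.02,"ax":0,"ay":0,"az":0,"jaw":0.2},{"tx":0,"ty":0,"tz":0.04,"ax":0,"ay":0,"az":0,"jaw":0.2},{"tx":0,"ty":0,"tz":0.04,"ax":0,"ay":0,"az":0,"jaw":0.2},{"tx":0,"ty":0,"tz":0.03,"ax":0,"ay":0,"az":0,"jaw":0.2},{"tx":0,"ty":0,"tz":0,"ax":0,"ay":0,"az":0,"jaw":0.2},{"tx":0,"ty":0,"tz":0,"ax":0,"ay":0,"az":0,"jaw":0.2}]'
python3 - <<'E'
from h import *
d=load('w7'); P=np.array([pix(d,u,v,.043) for u,v in [(269,74),(308,63),(332,154),(296,163)]]); ax=P[2]+P[3]-P[0]-P[1]; c=P.mean(0)
y=np.degrees(np.arctan2(ax[1],ax[0])); print(c,y)
goto([c[0]+.001,c[1],.017],180+y)
E
```

```text
time: 28.15
ee_pos: [0.4831, -0.436, 0.0982]
tcp_rot: [-179.9, 0.1, -170.0]
wrist_force: [0.1, 1.2, 0.6]
opening: 0.0512
grasp_force: 0.0
[ 0.48252649 -0.43612373  0.043     ] 10.21405377803392
t 28.15 at [ 0.4831 -0.436   0.0982] rot [-1.7993e+02  6.0000e-02 -1.7001e+02] q6 -52.1 az -0.23 shift [-0.0004 -0.0002  0.0812]
```

```bash
python3 -m handwheel '[{"tx":0,"ty":0,"tz":0.025,"ax":0,"ay":0,"az":0,"jaw":0.2},{"tx":0,"ty":0,"tz":0.025,"ax":0,"ay":0,"az":0,"jaw":0.2},{"tx":0,"ty":0,"tz":0.02,"ax":0,"ay":0,"az":0,"jaw":0.2},{"tx":0,"ty":0,"tz":0.011,"ax":0,"ay":0,"az":0,"jaw":0.2},{"tx":0,"ty":0,"tz":0,"ax":0,"ay":0,"az":0,"jaw":0.2},{"tx":0,"ty":0,"tz":0,"ax":0,"ay":0,"az":0,"jaw":-0.4},{"tx":0,"ty":0,"tz":0,"ax":0,"ay":0,"az":0,"jaw":-0.4},{"tx":0,"ty":0,"tz":0,"ax":0,"ay":0,"az":0,"jaw":-0.4},{"tx":0,"ty":0,"tz":0,"ax":0,"ay":0,"az":0,"jaw":-0.4},{"tx":0,"ty":0,"tz":0,"ax":0,"ay":0,"az":0,"jaw":-0.4}]' 40
python3 -m handwheel '[{"tx":0,"ty":0,"tz":-0.02,"ax":0,"ay":0,"az":0,"jaw":-0.4},{"tx":0,"ty":0,"tz":-0.03,"ax":0,"ay":0,"az":0,"jaw":-0.4},{"tx":0,"ty":0,"tz":-0.03,"ax":0,"ay":0,"az":0,"jaw":-0.4},{"tx":0,"ty":0,"tz":-0.03,"ax":0,"ay":0,"az":0,"jaw":-0.4},{"tx":0,"ty":0,"tz":-0.03,"ax":0,"ay":0,"az":0,"jaw":-0.4},{"tx":0,"ty":0,"tz":0,"ax":0,"ay":0,"az":5,"jaw":-0.4},{"tx":0,"ty":0,"tz":0,"ax":0,"ay":0,"az":5,"jaw":-0.4},{"tx":0,"ty":0,"tz":0,"ax":0,"ay":0,"az":5,"jaw":-0.4},{"tx":0,"ty":0,"tz":0,"ax":0,"ay":0,"az":0,"jaw":-0.4},{"tx":0,"ty":0,"tz":0,"ax":0,"ay":0,"az":0,"jaw":-0.4}]'
python3 - <<'E'
from h import *
goto([.631,.0297,.037],175)
E
```

```text
time: 29.4
ee_pos: [0.4831, -0.436, 0.0166]
tcp_rot: [-179.9, 0.1, -170.0]
wrist_force: [0.1, 0.4, 6.0]
opening: 0.0417
grasp_force: 42.8
time: 30.65
ee_pos: [0.4827, -0.4356, 0.1561]
tcp_rot: [-180.0, 0.0, 175.1]
wrist_force: [0.5, -0.7, -1.3]
opening: 0.0413
grasp_force: 42.2
t 30.65 at [ 0.4827 -0.4356  0.1561] rot [-1.7999e+02  1.0000e-02  1.7510e+02] q6 -37.2 az 0.1 shift [-0.1072  0.4764  0.1191]
```

```bash
python3 -m handwheel '[{"tx":-0.0107,"ty":0.0476,"tz":0,"ax":0,"ay":0,"az":0,"jaw":-0.4},{"tx":-0.0107,"ty":0.0476,"tz":0,"ax":0,"ay":0,"az":0,"jaw":-0.4},{"tx":-0.0107,"ty":0.0476,"tz":0,"ax":0,"ay":0,"az":0,"jaw":-0.4},{"tx":-0.0107,"ty":0.0476,"tz":0,"ax":0,"ay":0,"az":0,"jaw":-0.4},{"tx":-0.0107,"ty":0.0476,"tz":0,"ax":0,"ay":0,"az":0,"jaw":-0.4},{"tx":-0.0107,"ty":0.0476,"tz":0,"ax":0,"ay":0,"az":0,"jaw":-0.4},{"tx":-0.0107,"ty":0.0476,"tz":0,"ax":0,"ay":0,"az":0,"jaw":-0.4},{"tx":-0.0107,"ty":0.0476,"tz":0,"ax":0,"ay":0,"az":0,"jaw":-0.4},{"tx":-0.0107,"ty":0.0476,"tz":0,"ax":0,"ay":0,"az":0,"jaw":-0.4},{"tx":-0.0107,"ty":0.0476,"tz":0,"ax":0,"ay":0,"az":0,"jaw":-0.4}]'
python3 -m handwheel '[{"tx":0,"ty":0,"tz":0,"ax":0,"ay":0,"az":0,"jaw":-0.4},{"tx":0,"ty":0,"tz":0,"ax":0,"ay":0,"az":0,"jaw":-0.4},{"tx":0,"ty":0,"tz":0.01,"ax":0,"ay":0,"az":0,"jaw":-0.4},{"tx":0,"ty":0,"tz":0.01,"ax":0,"ay":0,"az":0,"jaw":-0.4},{"tx":0,"ty":0,"tz":0.01,"ax":0,"ay":0,"az":0,"jaw":-0.4},{"tx":0,"ty":0,"tz":0.01,"ax":0,"ay":0,"az":0,"jaw":-0.4},{"tx":0,"ty":0,"tz":0,"ax":0,"ay":0,"az":0,"jaw":-0.4},{"tx":0,"ty":0,"tz":0,"ax":0,"ay":0,"az":0,"jaw":-0.4},{"tx":0,"ty":0,"tz":0,"ax":0,"ay":0,"az":0,"jaw":-0.4},{"tx":0,"ty":0,"tz":0,"ax":0,"ay":0,"az":0,"jaw":-0.4}]'
python3 - <<'E'
from h import *
goto([.631,.0297,.037],175)
shot('wrist','w8')
E
```

```text
time: 31.9
ee_pos: [0.6311, 0.0308, 0.156]
tcp_rot: [-180.0, 0.0, 175.1]
wrist_force: [1.5, -0.5, -1.4]
opening: 0.0416
grasp_force: 42.1
time: 33.15
ee_pos: [0.631, 0.0293, 0.116]
tcp_rot: [180.0, 0.0, 175.0]
wrist_force: [0.9, -0.3, -1.9]
opening: 0.0412
grasp_force: 42.1
t 33.15 at [0.631  0.0293 0.116 ] rot [1.8000e+02 3.0000e-02 1.7499e+02] q6 7.7 az -0.01 shift [0.     0.0004 0.079 ]
```

Position agrees with the bay 2 centre. I'll lower, release, lift, and turn for the bar.

```bash
python3 -m handwheel '[{"tx":0,"ty":0,"tz":0.02,"ax":0,"ay":0,"az":0,"jaw":-0.4},{"tx":0,"ty":0,"tz":0.02,"ax":0,"ay":0,"az":0,"jaw":-0.4},{"tx":0,"ty":0,"tz":0.02,"ax":0,"ay":0,"az":0,"jaw":-0.4},{"tx":0,"ty":0,"tz":0.01,"ax":0,"ay":0,"az":0,"jaw":-0.4},{"tx":0,"ty":0,"tz":0.006,"ax":0,"ay":0,"az":0,"jaw":-0.4},{"tx":0,"ty":0,"tz":0.003,"ax":0,"ay":0,"az":0,"jaw":-0.4},{"tx":0,"ty":0,"tz":0,"ax":0,"ay":0,"az":0,"jaw":-0.4},{"tx":0,"ty":0,"tz":0,"ax":0,"ay":0,"az":0,"jaw":-0.4},{"tx":0,"ty":0,"tz":0,"ax":0,"ay":0,"az":0,"jaw":-0.4},{"tx":0,"ty":0,"tz":0,"ax":0,"ay":0,"az":0,"jaw":-0.4}]'
python3 -m handwheel '[{"tx":0,"ty":0,"tz":0,"ax":0,"ay":0,"az":0,"jaw":0.2},{"tx":0,"ty":0,"tz":0,"ax":0,"ay":0,"az":0,"jaw":0.2},{"tx":0,"ty":0,"tz":0,"ax":0,"ay":0,"az":0,"jaw":0.2},{"tx":0,"ty":0,"tz":-0.02,"ax":0,"ay":0,"az":0,"jaw":0.2},{"tx":0,"ty":0,"tz":-0.03,"ax":0,"ay":0,"az":0,"jaw":0.2},{"tx":0,"ty":0,"tz":-0.03,"ax":0,"ay":0,"az":0,"jaw":0.2},{"tx":0,"ty":0,"tz":-0.05,"ax":0,"ay":0,"az":0,"jaw":0.2},{"tx":0,"ty":0,"tz":-0.05,"ax":0,"ay":0,"az":0,"jaw":0.2},{"tx":0,"ty":0,"tz":-0.05,"ax":0,"ay":0,"az":0,"jaw":0.2},{"tx":0,"ty":0,"tz":-0.04,"ax":0,"ay":0,"az":0,"jaw":0.2}]'
python3 - <<'E'
from h import *
goto([.56,.39,.30],182)
E
```

```text
time: 34.45
ee_pos: [0.6309, 0.0292, 0.0367]
tcp_rot: [-180.0, 0.0, 175.0]
wrist_force: [0.5, -0.0, -1.0]
opening: 0.0413
grasp_force: 42.1
time: 35.7
ee_pos: [0.6304, 0.0292, 0.3107]
tcp_rot: [180.0, 0.2, 175.0]
wrist_force: [1.0, -0.4, -0.7]
opening: 0.0511
grasp_force: 0.0
t 35.7 at [0.6304 0.0292 0.3107] rot [179.98   0.19 174.99] q6 7.7 az -7.01 shift [0.0578 0.363  0.0107]
```

```bash
python3 -m handwheel '[{"tx":0,"ty":0,"tz":0,"ax":0,"ay":0,"az":-7,"jaw":0.2},{"tx":0.0072,"ty":0.0454,"tz":0,"ax":0,"ay":0,"az":0,"jaw":0.2},{"tx":0.0072,"ty":0.0454,"tz":0,"ax":0,"ay":0,"az":0,"jaw":0.2},{"tx":0.0072,"ty":0.0454,"tz":0,"ax":0,"ay":0,"az":0,"jaw":0.2},{"tx":0.0072,"ty":0.0454,"tz":0,"ax":0,"ay":0,"az":0,"jaw":0.2},{"tx":0.0072,"ty":0.0454,"tz":0,"ax":0,"ay":0,"az":0,"jaw":0.2},{"tx":0.0072,"ty":0.0454,"tz":0,"ax":0,"ay":0,"az":0,"jaw":0.2},{"tx":0.0072,"ty":0.0454,"tz":0,"ax":0,"ay":0,"az":0,"jaw":0.2},{"tx":0.0072,"ty":0.0454,"tz":0,"ax":0,"ay":0,"az":0,"jaw":0.2},{"tx":0,"ty":0,"tz":0,"ax":0,"ay":0,"az":0,"jaw":0.2}]'
python3 - <<'E'
from h import *
goto([.467,.39,.30],182)
shot('wrist','w9')
shot('scene','s4')
a=cv2.imread('pics/w9.png')
b=cv2.imread('pics/s4.png')[170:310,250:440]; b=cv2.resize(b,(271,200))
cv2.imwrite('pics/w9c.png',np.vstack([a,np.hstack([b,np.zeros((200,640-271,3),np.uint8)])]))
E
```

```text
time: 36.95
ee_pos: [0.5593, 0.3931, 0.3069]
tcp_rot: [180.0, -0.0, -177.8]
wrist_force: [0.5, -0.9, -0.2]
opening: 0.051
grasp_force: 0.0
t 36.95 at [0.5593 0.3931 0.3069] rot [ 179.97   -0.   -177.8 ] q6 32.9 az 0.2 shift [0.0924 0.0002 0.0069]
```

View pics/w9c.png

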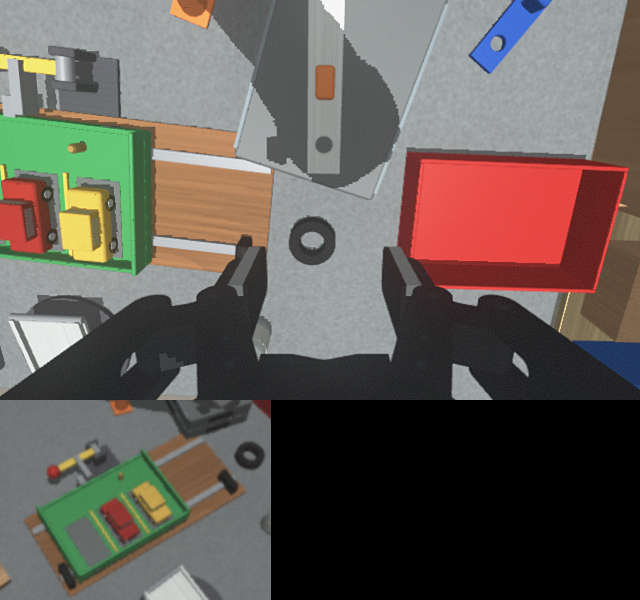

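Both cars stand upright in their bays. The bar's hole is at (324,144), its end corners at (307,172) and (340,173), and its block at (325,80).

Run:
```python
from h import *
d=load('w9')
Q={n:pix(d,u,v,z) for n,u,v,z in [('hole',324,144,.09),('eL',307,172.5,.09),('eR',340,173.5,.09),('fL',310,2,.09),('fR',342.5,2,.09),('bt1',316,66,.12),('bt2',334,66,.12),('bt3',316,95,.12),('bt4',334,95,.12)]}
for k,v in Q.items(): print(k,v.round(4))
a=np.degrees(np.arctan2(*(Q['eL']-Q['fL'])[1::-1]));b=np.degrees(np.arctan2(*(Q['eR']-Q['fR'])[1::-1]))
end=(Q['eL']+Q['eR'])/2; y=np.radians((a+b)/2); mid=end-.09*np.array([np.cos(y),np.sin(y),0]); midh=Q['hole']-.06*np.array([np.cos(y),np.sin(y),0])
print(a,b,mid,midh); m=(mid+midh)/2
goto([m[0],m[1],.082+.011],180+np.degrees(y))
```

```text
hole [0.5262 0.3917 0.09  ]
eL [0.5569 0.3749 0.09  ]
eR [0.5566 0.41   0.09  ]
fL [0.3941 0.3734 0.09  ]
fR [0.393 0.404 0.09 ]
bt1 [0.4541 0.3817 0.12  ]
bt2 [0.4535 0.3979 0.12  ]
bt3 [0.4791 0.3826 0.12  ]
bt4 [0.4785 0.3991 0.12  ]
0.5118109001342942 2.0786658014235346 [0.46678192 0.39037511 0.09      ] [0.46625837 0.39039233 0.09      ]
t 37.05 at [0.5604 0.3904 0.3075] rot [ 1.7999e+02  4.0000e-02 -1.7795e+02] q6 32.8 az 0.75 shift [0.0938 0.0021 0.2145]
```

```bash
python3 -m handwheel '[{"tx":0.0315,"ty":0.0007,"tz":0,"ax":0,"ay":0,"az":0.6,"jaw":0.2},{"tx":0.0315,"ty":0.0007,"tz":0.02,"ax":0,"ay":0,"az":0,"jaw":0.2},{"tx":0.0308,"ty":0.0007,"tz":0.03,"ax":0,"ay":0,"az":0,"jaw":0.2},{"tx":0,"ty":0,"tz":0.04,"ax":0,"ay":0,"az":0,"jaw":0.0},{"tx":0,"ty":0,"tz":0.04,"ax":0,"ay":0,"az":0,"jaw":0.0},{"tx":0,"ty":0,"tz":0.03,"ax":0,"ay":0,"az":0,"jaw":0.0},{"tx":0,"ty":0,"tz":0,"ax":0,"ay":0,"az":0,"jaw":0.0},{"tx":0,"ty":0,"tz":0,"ax":0,"ay":0,"az":0,"jaw":0.0},{"tx":0,"ty":0,"tz":0,"ax":0,"ay":0,"az":0,"jaw":0.0},{"tx":0,"ty":0,"tz":0,"ax":0,"ay":0,"az":0,"jaw":0.0}]'
python3 - <<'E'
from h import *
goto([.4665,.3904,.094],181.4)
d=shot('wrist','w10'); print(proj(d,[.4665,.3904,.12]),proj(d,[.4665+.06,.3904+.0015,.09]))
im=d['img'].astype(int); m=((im[...,0]>90)&(im[...,2]<0.45*im[...,0])&(im[...,1]<.7*im[...,0])).astype(np.uint8)
n,l,s,c=cv2.connectedComponentsWithStats(m)
for i in range(1,n):
    if s[i,4]>150: print(s[i],c[i])
E
```

```text
time: 38.3
ee_pos: [0.4673, 0.39, 0.1478]
tcp_rot: [179.9, 0.1, -178.6]
wrist_force: [0.1, 0.5, 0.2]
opening: 0.0427
grasp_force: 0.0
t 38.3 at [0.4673 0.39   0.1478] rot [ 1.7994e+02  8.0000e-02 -1.7862e+02] q6 38.5 az -0.02 shift [0.0008 0.0005 0.0538]
[[324.77934898 239.65685658]] [[324.64811793 307.84880591]]
[  75   33   75   66 2613] [115.99732109  67.5503253 ]
[ 309  201   32   62 1823] [324.37959408 231.13329676]
[  438   269   202   124 11997] [569.45978161 309.78277903]
[496 347  19  27 252] [504.96428571 359.75793651]
[445 362  37  38 697] [458.16499283 385.18938307]
```

```bash
python3 -m handwheel '[{"tx":0.0008,"ty":0.0003,"tz":0.02,"ax":0,"ay":0,"az":0,"jaw":0.0},{"tx":0,"ty":0,"tz":0.02,"ax":0,"ay":0,"az":0,"jaw":0.0},{"tx":0,"ty":0,"tz":0.013,"ax":0,"ay":0,"az":0,"jaw":0.0},{"tx":0,"ty":0,"tz":0,"ax":0,"ay":0,"az":0,"jaw":-0.4},{"tx":0,"ty":0,"tz":0,"ax":0,"ay":0,"az":0,"jaw":-0.9},{"tx":0,"ty":0,"tz":0,"ax":0,"ay":0,"az":0,"jaw":-0.9},{"tx":0,"ty":0,"tz":0,"ax":0,"ay":0,"az":0,"jaw":-0.9},{"tx":0,"ty":0,"tz":0,"ax":0,"ay":0,"az":0,"jaw":-0.9},{"tx":0,"ty":0,"tz":0,"ax":0,"ay":0,"az":0,"jaw":-0.9},{"tx":0,"ty":0,"tz":0,"ax":0,"ay":0,"az":0,"jaw":-0.9}]' 70
```

```text
time: 39.6
ee_pos: [0.4662, 0.3902, 0.0941]
tcp_rot: [180.0, 0.0, -178.6]
wrist_force: [0.2, -0.8, 3.3]
opening: 0.0169
grasp_force: 70.5
```

```bash
python3 -m handwheel '[{"tx":0,"ty":0,"tz":-0.02,"ax":0,"ay":0,"az":0,"jaw":-0.9},{"tx":0,"ty":0,"tz":-0.05,"ax":0,"ay":0,"az":0,"jaw":-0.9},{"tx":0,"ty":0,"tz":-0.05,"ax":0,"ay":0,"az":-10.45,"jaw":-0.9},{"tx":0,"ty":0,"tz":0,"ax":0,"ay":0,"az":-10.45,"jaw":-0.9},{"tx":0,"ty":0,"tz":0,"ax":0,"ay":0,"az":-10.45,"jaw":-0.9},{"tx":0,"ty":0,"tz":0,"ax":0,"ay":0,"az":-10.45,"jaw":-0.9},{"tx":0,"ty":0,"tz":0,"ax":0,"ay":0,"az":-10.45,"jaw":-0.9},{"tx":0,"ty":0,"tz":0,"ax":0,"ay":0,"az":-10.45,"jaw":-0.9},{"tx":0,"ty":0,"tz":0,"ax":0,"ay":0,"az":-10.45,"jaw":-0.9},{"tx":0,"ty":0,"tz":0,"ax":0,"ay":0,"az":-10.45,"jaw":-0.9}]'
python3 - <<'E'
from h import *
goto([.540,.0375,.15],265)
E
```

```text
time: 40.85
ee_pos: [0.4659, 0.3898, 0.2129]
tcp_rot: [179.9, -0.0, -94.7]
wrist_force: [-0.3, -0.5, -1.5]
opening: 0.0168
grasp_force: 69.6
t 40.85 at [0.4659 0.3898 0.2129] rot [ 1.7995e+02 -5.0000e-02 -9.4670e+01] q6 -45.4 az 0.33 shift [ 0.3445 -0.1046  0.0629]
```

```bash
python3 -m handwheel '[{"tx":0.0431,"ty":-0.0131,"tz":0,"ax":0,"ay":0,"az":0.3,"jaw":-0.9},{"tx":0.0431,"ty":-0.0131,"tz":0,"ax":0,"ay":0,"az":0,"jaw":-0.9},{"tx":0.0431,"ty":-0.0131,"tz":0,"ax":0,"ay":0,"az":0,"jaw":-0.9},{"tx":0.0431,"ty":-0.0131,"tz":0,"ax":0,"ay":0,"az":0,"jaw":-0.9},{"tx":0.0431,"ty":-0.0131,"tz":0,"ax":0,"ay":0,"az":0,"jaw":-0.9},{"tx":0.0431,"ty":-0.0131,"tz":0,"ax":0,"ay":0,"az":0,"jaw":-0.9},{"tx":0.0431,"ty":-0.0131,"tz":0.02,"ax":0,"ay":0,"az":0,"jaw":-0.9},{"tx":0.0431,"ty":-0.0131,"tz":0.02,"ax":0,"ay":0,"az":0,"jaw":-0.9},{"tx":0,"ty":0,"tz":0.02,"ax":0,"ay":0,"az":0,"jaw":-0.9},{"tx":0,"ty":0,"tz":0,"ax":0,"ay":0,"az":0,"jaw":-0.9}]'
python3 - <<'E'
from h import *
for f,u,v in [('w3',445,77),('w4',468.5,166),('w6',292,61),('w9',75,148)]:
    print(f,pix(load(f),u,v,.054).round(4))
goto([.540,.0375,.10],265)
d=shot('wrist','w11');e=shot('scene','s5')
a=cv2.resize(d['img'][:,:,::-1],(480,300)); b=cv2.resize(e['img'][195:285,270:400,::-1],(480,332),interpolation=2)
cv2.imwrite('pics/v1.png',np.vstack([cv2.resize(d['img'][100:300,200:500,::-1],(480,268)),b]))
E
```

```text
time: 42.1
ee_pos: [0.5377, 0.0365, 0.1517]
tcp_rot: [179.8, -0.0, -95.4]
wrist_force: [0.2, 1.2, -1.1]
opening: 0.017
grasp_force: 69.6
w3 [0.5452 0.0973 0.054 ]
w4 [0.5411 0.0971 0.054 ]
w6 [0.5456 0.0977 0.054 ]
w9 [0.5448 0.1038 0.054 ]
t 42.1 at [0.5377 0.0365 0.1517] rot [ 1.798e+02 -3.000e-02 -9.537e+01] q6 -80.8 az -0.37 shift [-0.0012 -0.0022  0.0517]
```

View pics/v1.png

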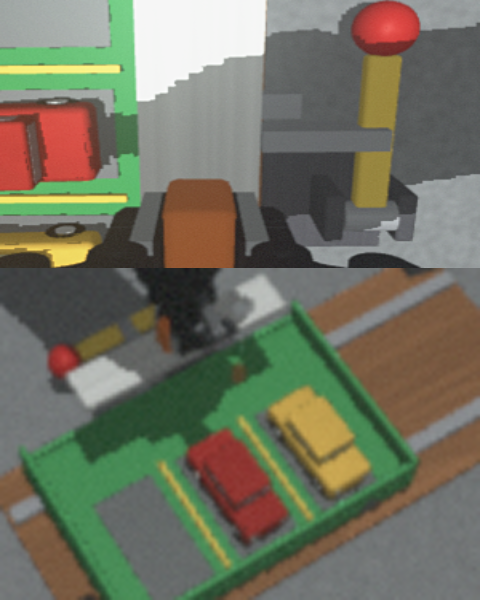

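The bar is held over the near strip, hole end towards the pin (lower panel: pin at about (237,370), just ahead of the bar). The steady views (w3, w6) put the pin at (0.5455, 0.0975).

```bash
python3 -m handwheel '[{"tx":-0.001,"ty":-0.002,"tz":0,"ax":0,"ay":0,"az":-0.3,"jaw":-0.9},{"tx":0,"ty":0,"tz":0.02,"ax":0,"ay":0,"az":0,"jaw":-0.9},{"tx":0,"ty":0,"tz":0.02,"ax":0,"ay":0,"az":0,"jaw":-0.9},{"tx":0,"ty":0,"tz":0.02,"ax":0,"ay":0,"az":0,"jaw":-0.9},{"tx":0,"ty":0,"tz":0.01,"ax":0,"ay":0,"az":0,"jaw":-0.9},{"tx":0,"ty":0,"tz":0,"ax":0,"ay":0,"az":0,"jaw":-0.9},{"tx":0,"ty":0,"tz":0,"ax":0,"ay":0,"az":0,"jaw":-0.9},{"tx":0,"ty":0,"tz":0,"ax":0,"ay":0,"az":0,"jaw":-0.9},{"tx":0,"ty":0,"tz":0,"ax":0,"ay":0,"az":0,"jaw":-0.9},{"tx":0,"ty":0,"tz":0,"ax":0,"ay":0,"az":0,"jaw":-0.9}]'
python3 - <<'E'
from h import *
goto([.5403,.0377,.046],265)
shot('scene','s6')
E
```

```text
time: 43.45
ee_pos: [0.5409, 0.0378, 0.0838]
tcp_rot: [-180.0, 0.0, -95.0]
wrist_force: [-0.2, -0.5, -2.1]
opening: 0.017
grasp_force: 69.6
t 43.45 at [0.5409 0.0378 0.0838] rot [-179.98    0.    -95.01] q6 -81.0 az -0.01 shift [0.0001 0.0006 0.0378]
```

```bash
python3 -m handwheel '[{"tx":0,"ty":0.0005,"tz":0.01,"ax":0,"ay":0,"az":0,"jaw":-0.9},{"tx":0,"ty":0,"tz":0.004,"ax":0,"ay":0,"az":0,"jaw":-0.9},{"tx":0,"ty":0,"tz":0.002,"ax":0,"ay":0,"az":0,"jaw":-0.9},{"tx":0,"ty":0,"tz":0.002,"ax":0,"ay":0,"az":0,"jaw":-0.9},{"tx":0,"ty":0,"tz":0.002,"ax":0,"ay":0,"az":0,"jaw":-0.9},{"tx":0,"ty":0,"tz":0.002,"ax":0,"ay":0,"az":0,"jaw":-0.9},{"tx":0,"ty":0,"tz":0.002,"ax":0,"ay":0,"az":0,"jaw":-0.9},{"tx":0,"ty":0,"tz":0,"ax":0,"ay":0,"az":0,"jaw":-0.9},{"tx":0,"ty":0,"tz":0,"ax":0,"ay":0,"az":0,"jaw":-0.9},{"tx":0,"ty":0,"tz":0,"ax":0,"ay":0,"az":0,"jaw":-0.9}]'
```

```text
time: 44.75
ee_pos: [0.5404, 0.0378, 0.0597]
tcp_rot: [-180.0, 0.0, -95.0]
wrist_force: [0.7, -0.8, -1.7]
opening: 0.0169
grasp_force: 69.6
```

No contact force with the bar's underside below the pin top, so the hole is over the pin. I'll lower the rest.

```bash
python3 -m handwheel '[{"tx":0,"ty":0,"tz":0.003,"ax":0,"ay":0,"az":0,"jaw":-0.9},{"tx":0,"ty":0,"tz":0.003,"ax":0,"ay":0,"az":0,"jaw":-0.9},{"tx":0,"ty":0,"tz":0.003,"ax":0,"ay":0,"az":0,"jaw":-0.9},{"tx":0,"ty":0,"tz":0.002,"ax":0,"ay":0,"az":0,"jaw":-0.9},{"tx":0,"ty":0,"tz":0.001,"ax":0,"ay":0,"az":0,"jaw":-0.9},{"tx":0,"ty":0,"tz":0.001,"ax":0,"ay":0,"az":0,"jaw":-0.9},{"tx":0,"ty":0,"tz":0,"ax":0,"ay":0,"az":0,"jaw":-0.9},{"tx":0,"ty":0,"tz":0,"ax":0,"ay":0,"az":0,"jaw":-0.9},{"tx":0,"ty":0,"tz":0,"ax":0,"ay":0,"az":0,"jaw":-0.9},{"tx":0,"ty":0,"tz":0,"ax":0,"ay":0,"az":0,"jaw":-0.9}]'
```

```text
time: 46.0
ee_pos: [0.5403, 0.0379, 0.0466]
tcp_rot: [-180.0, -0.0, -95.0]
wrist_force: [-0.1, 0.8, -1.4]
opening: 0.0168
grasp_force: 69.6
```

```bash
python3 -m handwheel '[{"tx":0,"ty":0,"tz":0,"ax":0,"ay":0,"az":0,"jaw":-0.4},{"tx":0,"ty":0,"tz":0,"ax":0,"ay":0,"az":0,"jaw":-0.4},{"tx":0,"ty":0,"tz":0,"ax":0,"ay":0,"az":0,"jaw":-0.4},{"tx":0,"ty":0,"tz":-0.02,"ax":0,"ay":0,"az":0,"jaw":-0.4},{"tx":0,"ty":0,"tz":-0.03,"ax":0,"ay":0,"az":0,"jaw":-0.4},{"tx":0,"ty":0,"tz":-0.03,"ax":0,"ay":0,"az":0,"jaw":0.2},{"tx":0,"ty":0,"tz":-0.03,"ax":0,"ay":0,"az":0,"jaw":0.2},{"tx":0,"ty":0,"tz":-0.03,"ax":0,"ay":0,"az":0,"jaw":0.2},{"tx":0,"ty":0,"tz":0,"ax":0,"ay":0,"az":0,"jaw":0.2},{"tx":0,"ty":0,"tz":0,"ax":0,"ay":0,"az":0,"jaw":0.2}]' 30
python3 - <<'E'
from h import *
goto([.448,-.0155,.02],265)
d=shot('wrist','w12');e=shot('scene','s7')
def red(f,box):
    im=f['img'].astype(int); m=((im[...,0]>90)&(im[...,1]<60)&(im[...,2]<70)).astype(np.uint8)
    n,l,s,c=cv2.connectedComponentsWithStats(m)
    for i in range(1,n):
        if s[i,4]>25: print(s[i],c[i],pix(f,*c[i],.04))
red(d,0); print('s'); red(e,0)
cv2.imwrite('pics/v2.png',np.vstack([cv2.resize(d['img'][:,:,::-1],(480,300)),cv2.resize(e['img'][200:270,270:400,::-1],(480,258),interpolation=2)]))
E
```

```text
time: 47.25
ee_pos: [0.5402, 0.0379, 0.1859]
tcp_rot: [180.0, -0.0, -95.0]
wrist_force: [-0.4, 1.1, -0.2]
opening: 0.0512
grasp_force: 0.0
t 47.25 at [0.5402 0.0379 0.1859] rot [179.97  -0.   -95.01] q6 -81.0 az -0.01 shift [0.0612 0.0872 0.1659]
[413 101  36  36 352] [428.38636364 122.52556818] [ 0.44956358 -0.01177581  0.04      ]
[182 168  24   3  39] [193.28205128 168.74358974] [0.64921713 0.00925481 0.04      ]
[227 174  12   6  30] [233.33333333 176.        ] [0.61612884 0.01846292 0.04      ]
[266 196   6  17  58] [268.9137931  204.87931034] [0.5890912 0.0465374 0.04     ]
s
[ 429  125   84   68 2247] [468.66889186 160.13662661] [0.62557843 0.62392166 0.04      ]
[283 216   9   9  57] [287.15789474 219.84210526] [ 0.44825372 -0.01164444  0.04      ]
[321 240  26  28 343] [333.63265306 253.04664723] [0.62616856 0.03609542 0.04      ]
```

```bash
python3 -m handwheel '[{"tx":0.02,"ty":0.029,"tz":0,"ax":0,"ay":0,"az":0,"jaw":0.2},{"tx":0.02,"ty":0.029,"tz":0,"ax":0,"ay":0,"az":0,"jaw":0.2},{"tx":0.021,"ty":0.029,"tz":0,"ax":0,"ay":0,"az":0,"jaw":0.2},{"tx":0,"ty":0,"tz":0,"ax":0,"ay":0,"az":0,"jaw":0.2},{"tx":0,"ty":0,"tz":0.02,"ax":0,"ay":0,"az":0,"jaw":0.2},{"tx":0,"ty":0,"tz":0.03,"ax":0,"ay":0,"az":0,"jaw":0.2},{"tx":0,"ty":0,"tz":0.03,"ax":0,"ay":0,"az":0,"jaw":0.2},{"tx":0,"ty":0,"tz":0,"ax":0,"ay":0,"az":0,"jaw":0.2},{"tx":0,"ty":0,"tz":0,"ax":0,"ay":0,"az":0,"jaw":0.2},{"tx":0,"ty":0,"tz":0,"ax":0,"ay":0,"az":0,"jaw":0.2}]' 30
python3 -m handwheel '[{"tx":0,"ty":0,"tz":0.03,"ax":0,"ay":0,"az":0,"jaw":0.2},{"tx":0,"ty":0,"tz":0.03,"ax":0,"ay":0,"az":0,"jaw":0.2},{"tx":0,"ty":0,"tz":0.02,"ax":0,"ay":0,"az":0,"jaw":0.2},{"tx":0,"ty":0,"tz":0.008,"ax":0,"ay":0,"az":0,"jaw":0.2},{"tx":0,"ty":0,"tz":0,"ax":0,"ay":0,"az":0,"jaw":-0.6},{"tx":0,"ty":0,"tz":0,"ax":0,"ay":0,"az":0,"jaw":-0.6},{"tx":0,"ty":0,"tz":0,"ax":0,"ay":0,"az":0,"jaw":-0.6},{"tx":0,"ty":0,"tz":0,"ax":0,"ay":0,"az":0,"jaw":-0.6},{"tx":0,"ty":0,"tz":0,"ax":0,"ay":0,"az":0,"jaw":-0.6},{"tx":0,"ty":0,"tz":0,"ax":0,"ay":0,"az":0,"jaw":-0.6}]' 30
```

```text
time: 48.6
ee_pos: [0.4491, -0.0153, 0.1078]
tcp_rot: [-179.9, 0.0, -95.0]
wrist_force: [-0.5, -0.2, -0.1]
opening: 0.051
grasp_force: 0.0
time: 49.85
ee_pos: [0.4478, -0.0153, 0.0195]
tcp_rot: [179.9, -0.0, -95.0]
wrist_force: [-6.2, 0.4, 1.2]
opening: 0.0277
grasp_force: 29.4
```

```bash
python3 -m handwheel '[{"tx":-0.0005,"ty":0,"tz":-0.0103,"ax":0,"ay":0,"az":0,"jaw":-0.6},{"tx":-0.0014,"ty":0,"tz":-0.0102,"ax":0,"ay":0,"az":0,"jaw":-0.6},{"tx":-0.0024,"ty":0,"tz":-0.01,"ax":0,"ay":0,"az":0,"jaw":-0.6},{"tx":-0.0033,"ty":0,"tz":-0.0098,"ax":0,"ay":0,"az":0,"jaw":-0.6},{"tx":-0.0042,"ty":0,"tz":-0.0094,"ax":0,"ay":0,"az":0,"jaw":-0.6},{"tx":-0.0051,"ty":0,"tz":-0.009,"ax":0,"ay":0,"az":0,"jaw":-0.6},{"tx":-0.0059,"ty":0,"tz":-0.0084,"ax":0,"ay":0,"az":0,"jaw":-0.6},{"tx":-0.0067,"ty":0,"tz":-0.0079,"ax":0,"ay":0,"az":0,"jaw":-0.6},{"tx":-0.0015,"ty":0,"tz":-0.0015,"ax":0,"ay":0,"az":0,"jaw":-0.6},{"tx":-0.0015,"ty":0,"tz":-0.0015,"ax":0,"ay":0,"az":0,"jaw":-0.6}]' 
python3 -m handwheel '[{"tx":-0.001,"ty":0,"tz":-0.001,"ax":0,"ay":0,"az":0,"jaw":-0.6},{"tx":0,"ty":0,"tz":0,"ax":0,"ay":0,"az":0,"jaw":-0.6},{"tx":0,"ty":0,"tz":0,"ax":0,"ay":0,"az":0,"jaw":-0.6},{"tx":0,"ty":0,"tz":0,"ax":0,"ay":0,"az":0,"jaw":-0.6},{"tx":0,"ty":0,"tz":0,"ax":0,"ay":0,"az":0,"jaw":-0.6},{"tx":0,"ty":0,"tz":0,"ax":0,"ay":0,"az":0,"jaw":-0.6},{"tx":0,"ty":0,"tz":0,"ax":0,"ay":0,"az":0,"jaw":-0.6},{"tx":0,"ty":0,"tz":0,"ax":0,"ay":0,"az":0,"jaw":-0.6},{"tx":0,"ty":0,"tz":0,"ax":0,"ay":0,"az":0,"jaw":-0.6},{"tx":0,"ty":0,"tz":0,"ax":0,"ay":0,"az":0,"jaw":-0.6}]'
```

```text
time: 51.1
ee_pos: [0.4506, 0.0169, 0.0973]
tcp_rot: [180.0, -0.1, -95.0]
wrist_force: [-5.8, -1.9, -3.8]
opening: 0.0283
grasp_force: 30.2
time: 52.35
ee_pos: [0.4507, 0.0181, 0.0983]
tcp_rot: [180.0, -0.0, -95.0]
wrist_force: [-6.3, -1.3, -2.8]
opening: 0.0279
grasp_force: 30.2
```

```bash
python3 -m handwheel '[{"tx":-0.0015,"ty":0,"tz":-0.0015,"ax":0,"ay":0,"az":0,"jaw":-0.6},{"tx":-0.0015,"ty":0,"tz":-0.0015,"ax":0,"ay":0,"az":0,"jaw":-0.6},{"tx":-0.0015,"ty":0,"tz":-0.0015,"ax":0,"ay":0,"az":0,"jaw":-0.6},{"tx":0,"ty":0,"tz":0,"ax":0,"ay":0,"az":0,"jaw":-0.6},{"tx":0,"ty":0,"tz":0,"ax":0,"ay":0,"az":0,"jaw":-0.6},{"tx":0,"ty":0,"tz":0,"ax":0,"ay":0,"az":0,"jaw":-0.6},{"tx":0,"ty":0,"tz":0,"ax":0,"ay":0,"az":0,"jaw":-0.6},{"tx":0,"ty":0,"tz":0,"ax":0,"ay":0,"az":0,"jaw":-0.6},{"tx":0,"ty":0,"tz":0,"ax":0,"ay":0,"az":0,"jaw":-0.6},{"tx":0,"ty":0,"tz":0,"ax":0,"ay":0,"az":0,"jaw":-0.6}]'
```

```text
time: 53.6
ee_pos: [0.4507, 0.0214, 0.1009]
tcp_rot: [179.8, -0.2, -95.0]
wrist_force: [-1.1, -7.8, -17.6]
opening: 0.0279
grasp_force: 31.4
```

```bash
python3 -m handwheel '[{"tx":0.001,"ty":0,"tz":0.002,"ax":0,"ay":0,"az":0,"jaw":0.2},{"tx":0,"ty":0,"tz":0,"ax":0,"ay":0,"az":0,"jaw":0.2},{"tx":0,"ty":0,"tz":0,"ax":0,"ay":0,"az":0,"jaw":0.2},{"tx":0,"ty":0,"tz":0,"ax":0,"ay":0,"az":0,"jaw":0.2},{"tx":0,"ty":0,"tz":-0.02,"ax":0,"ay":0,"az":0,"jaw":0.2},{"tx":0,"ty":0,"tz":-0.03,"ax":0,"ay":0,"az":0,"jaw":0.2},{"tx":0,"ty":0,"tz":-0.04,"ax":0,"ay":0,"az":0,"jaw":-1},{"tx":0,"ty":0,"tz":-0.03,"ax":0,"ay":0,"az":0,"jaw":-1},{"tx":0,"ty":0,"tz":0,"ax":0,"ay":0,"az":0,"jaw":-1},{"tx":0,"ty":0,"tz":0,"ax":0,"ay":0,"az":0,"jaw":-1}]'
python3 - <<'E'
from h import *
d=shot('scene','s8');d0=load('scene0')
for f in (d0,d):
  im=f['img'].astype(int); m=((im[...,0]>90)&(im[...,1]<60)&(im[...,2]<70)).astype(np.uint8)
  n,l,s,c=cv2.connectedComponentsWithStats(m[190:240,275:310])
  for i in range(1,n): 
    if s[i,4]>15: print(s[i],c[i]+[275,190],pix(f,*(c[i]+[275,190]),.115))
print('cones',pix(d,237,233,.015),pix(d,255,337,.015),pix(d,335,172,.015))
goto([.590,-.140,.033],265)
E
```

```text
time: 54.85
ee_pos: [0.4514, 0.0216, 0.2195]
tcp_rot: [180.0, -0.0, -95.0]
wrist_force: [-1.0, 0.2, -0.7]
opening: 0.0001
grasp_force: 0.0
[15 10  9  8 53] [293.75471698 203.64150943] [0.45149532 0.01588132 0.115     ]
[16 11  6  6 28] [293.57142857 203.25      ] [0.45002252 0.01622963 0.115     ]
cones [ 0.38070008 -0.15889424  0.015     ] [ 0.68758533 -0.28288869  0.015     ] [0.37718097 0.23552551 0.015     ]
t 54.9 at [0.4512 0.0216 0.2191] rot [ 1.7993e+02 -1.0000e-02 -9.5010e+01] q6 -82.3 az -0.01 shift [ 0.1489 -0.1523  0.1861]
```

The lever is back up: the ball is at the same pixel as at the start, and it met the stop. Now to the right end wall.

```bash
python3 -m handwheel '[{"tx":0.0298,"ty":-0.0305,"tz":0,"ax":0,"ay":0,"az":0,"jaw":-1},{"tx":0.0298,"ty":-0.0305,"tz":0,"ax":0,"ay":0,"az":0,"jaw":-1},{"tx":0.0298,"ty":-0.0305,"tz":0,"ax":0,"ay":0,"az":0,"jaw":-1},{"tx":0.0298,"ty":-0.0305,"tz":0,"ax":0,"ay":0,"az":0,"jaw":-1},{"tx":0.0298,"ty":-0.0305,"tz":0,"ax":0,"ay":0,"az":0,"jaw":-1},{"tx":0,"ty":0,"tz":0,"ax":0,"ay":0,"az":0,"jaw":-1},{"tx":0,"ty":0,"tz":0.03,"ax":0,"ay":0,"az":0,"jaw":-1},{"tx":0,"ty":0,"tz":0.03,"ax":0,"ay":0,"az":0,"jaw":-1},{"tx":0,"ty":0,"tz":0.03,"ax":0,"ay":0,"az":0,"jaw":-1},{"tx":0,"ty":0,"tz":0,"ax":0,"ay":0,"az":0,"jaw":-1}]' 
python3 -m handwheel '[{"tx":0,"ty":0,"tz":0.03,"ax":0,"ay":0,"az":0,"jaw":-1},{"tx":0,"ty":0,"tz":0.03,"ax":0,"ay":0,"az":0,"jaw":-1},{"tx":0,"ty":0,"tz":0.02,"ax":0,"ay":0,"az":0,"jaw":-1},{"tx":0,"ty":0,"tz":0.016,"ax":0,"ay":0,"az":0,"jaw":-1},{"tx":0,"ty":0,"tz":0,"ax":0,"ay":0,"az":0,"jaw":-1},{"tx":-0.004,"ty":0,"tz":0,"ax":0,"ay":0,"az":0,"jaw":-1},{"tx":-0.004,"ty":0,"tz":0,"ax":0,"ay":0,"az":0,"jaw":-1},{"tx":-0.004,"ty":0,"tz":0,"ax":0,"ay":0,"az":0,"jaw":-1},{"tx":-0.004,"ty":0,"tz":0,"ax":0,"ay":0,"az":0,"jaw":-1},{"tx":-0.004,"ty":0,"tz":0,"ax":0,"ay":0,"az":0,"jaw":-1}]'
```

```text
time: 56.15
ee_pos: [0.5885, -0.1392, 0.1274]
tcp_rot: [179.7, 0.0, -95.0]
wrist_force: [0.6, 0.1, 0.9]
opening: 0.0001
grasp_force: 0.0
time: 57.4
ee_pos: [0.5922, -0.12, 0.0342]
tcp_rot: [-180.0, 0.0, -95.0]
wrist_force: [0.4, -0.2, -0.2]
opening: 0.0001
grasp_force: 0.0
```

```bash
python3 -m handwheel '[{"tx":-0.002,"ty":0,"tz":0,"ax":0,"ay":0,"az":0,"jaw":-1},{"tx":-0.002,"ty":0,"tz":0,"ax":0,"ay":0,"az":0,"jaw":-1},{"tx":-0.002,"ty":0,"tz":0,"ax":0,"ay":0,"az":0,"jaw":-1},{"tx":-0.002,"ty":0,"tz":0,"ax":0,"ay":0,"az":0,"jaw":-1},{"tx":-0.003,"ty":0,"tz":0,"ax":0,"ay":0,"az":0,"jaw":-1},{"tx":-0.003,"ty":0,"tz":0,"ax":0,"ay":0,"az":0,"jaw":-1},{"tx":-0.003,"ty":0,"tz":0,"ax":0,"ay":0,"az":0,"jaw":-1},{"tx":-0.003,"ty":0,"tz":0,"ax":0,"ay":0,"az":0,"jaw":-1},{"tx":-0.003,"ty":0,"tz":0,"ax":0,"ay":0,"az":0,"jaw":-1},{"tx":-0.003,"ty":0,"tz":0,"ax":0,"ay":0,"az":0,"jaw":-1}]' 
python3 -m handwheel '[{"tx":-0.003,"ty":0,"tz":0,"ax":0,"ay":0,"az":0,"jaw":-1},{"tx":-0.003,"ty":0,"tz":0,"ax":0,"ay":0,"az":0,"jaw":-1},{"tx":-0.003,"ty":0,"tz":0,"ax":0,"ay":0,"az":0,"jaw":-1},{"tx":-0.003,"ty":0,"tz":0,"ax":0,"ay":0,"az":0,"jaw":-1},{"tx":-0.003,"ty":0,"tz":0,"ax":0,"ay":0,"az":0,"jaw":-1},{"tx":-0.003,"ty":0,"tz":0,"ax":0,"ay":0,"az":0,"jaw":-1},{"tx":-0.003,"ty":0,"tz":0,"ax":0,"ay":0,"az":0,"jaw":-1},{"tx":-0.003,"ty":0,"tz":0,"ax":0,"ay":0,"az":0,"jaw":-1},{"tx":-0.003,"ty":0,"tz":0,"ax":0,"ay":0,"az":0,"jaw":-1},{"tx":-0.003,"ty":0,"tz":0,"ax":0,"ay":0,"az":0,"jaw":-1}]'
```

```text
time: 58.65
ee_pos: [0.5944, -0.0942, 0.0341]
tcp_rot: [180.0, -0.0, -95.0]
wrist_force: [-0.2, -2.7, -0.6]
opening: 0.0
grasp_force: 1.3
time: 59.9
ee_pos: [0.597, -0.0643, 0.0341]
tcp_rot: [180.0, -0.0, -95.0]
wrist_force: [-1.8, -3.1, -0.2]
opening: -0.0001
grasp_force: 1.3
```

```bash
python3 -m handwheel '[{"tx":-0.003,"ty":0,"tz":0,"ax":0,"ay":0,"az":0,"jaw":-1},{"tx":-0.003,"ty":0,"tz":0,"ax":0,"ay":0,"az":0,"jaw":-1},{"tx":-0.003,"ty":0,"tz":0,"ax":0,"ay":0,"az":0,"jaw":-1},{"tx":-0.003,"ty":0,"tz":0,"ax":0,"ay":0,"az":0,"jaw":-1},{"tx":-0.003,"ty":0,"tz":0,"ax":0,"ay":0,"az":0,"jaw":-1},{"tx":-0.003,"ty":0,"tz":0,"ax":0,"ay":0,"az":0,"jaw":-1},{"tx":-0.003,"ty":0,"tz":0,"ax":0,"ay":0,"az":0,"jaw":-1},{"tx":-0.003,"ty":0,"tz":0,"ax":0,"ay":0,"az":0,"jaw":-1},{"tx":-0.003,"ty":0,"tz":0,"ax":0,"ay":0,"az":0,"jaw":-1},{"tx":-0.003,"ty":0,"tz":0,"ax":0,"ay":0,"az":0,"jaw":-1}]' 
python3 -m handwheel '[{"tx":-0.003,"ty":0,"tz":0,"ax":0,"ay":0,"az":0,"jaw":-1},{"tx":-0.003,"ty":0,"tz":0,"ax":0,"ay":0,"az":0,"jaw":-1},{"tx":-0.003,"ty":0,"tz":0,"ax":0,"ay":0,"az":0,"jaw":-1},{"tx":-0.003,"ty":0,"tz":0,"ax":0,"ay":0,"az":0,"jaw":-1},{"tx":-0.002,"ty":0,"tz":0,"ax":0,"ay":0,"az":0,"jaw":-1},{"tx":-0.002,"ty":0,"tz":0,"ax":0,"ay":0,"az":0,"jaw":-1},{"tx":-0.002,"ty":0,"tz":0,"ax":0,"ay":0,"az":0,"jaw":-1},{"tx":-0.002,"ty":0,"tz":0,"ax":0,"ay":0,"az":0,"jaw":-1},{"tx":-0.001,"ty":0,"tz":0,"ax":0,"ay":0,"az":0,"jaw":-1},{"tx":-0.001,"ty":0,"tz":0,"ax":0,"ay":0,"az":0,"jaw":-1}]'
```

```text
time: 61.15
ee_pos: [0.5997, -0.0344, 0.0341]
tcp_rot: [180.0, -0.0, -95.0]
wrist_force: [-2.5, -2.9, -0.2]
opening: -0.0001
grasp_force: 1.3
time: 62.4
ee_pos: [0.6017, -0.0126, 0.0341]
tcp_rot: [-180.0, -0.0, -95.0]
wrist_force: [-1.4, -2.1, 0.1]
opening: -0.0001
grasp_force: 1.3
```

```bash
python3 -m handwheel '[{"tx":-0.0015,"ty":0,"tz":0,"ax":0,"ay":0,"az":0,"jaw":-1},{"tx":-0.0015,"ty":0,"tz":0,"ax":0,"ay":0,"az":0,"jaw":-1},{"tx":-0.0015,"ty":0,"tz":0,"ax":0,"ay":0,"az":0,"jaw":-1},{"tx":-0.0015,"ty":0,"tz":0,"ax":0,"ay":0,"az":0,"jaw":-1},{"tx":-0.0015,"ty":0,"tz":0,"ax":0,"ay":0,"az":0,"jaw":-1},{"tx":-0.0015,"ty":0,"tz":0,"ax":0,"ay":0,"az":0,"jaw":-1},{"tx":-0.001,"ty":0,"tz":0,"ax":0,"ay":0,"az":0,"jaw":-1},{"tx":-0.001,"ty":0,"tz":0,"ax":0,"ay":0,"az":0,"jaw":-1},{"tx":-0.001,"ty":0,"tz":0,"ax":0,"ay":0,"az":0,"jaw":-1},{"tx":0,"ty":0,"tz":0,"ax":0,"ay":0,"az":0,"jaw":-1}]'
```

```text
time: 63.65
ee_pos: [0.6023, -0.0049, 0.0342]
tcp_rot: [-180.0, -0.4, -95.2]
wrist_force: [-3.8, -24.3, 1.1]
opening: -0.0001
grasp_force: 12.4
```

The buffer is met at 24 N, where I expected it. I'll back off, lift clear and check.

```bash
python3 -m handwheel '[{"tx":0.005,"ty":0,"tz":0,"ax":0,"ay":0,"az":0,"jaw":-1},{"tx":0.015,"ty":0,"tz":0,"ax":0,"ay":0,"az":0,"jaw":-1},{"tx":0.015,"ty":0,"tz":0,"ax":0,"ay":0,"az":0,"jaw":-1},{"tx":0,"ty":0,"tz":-0.03,"ax":0,"ay":0,"az":0,"jaw":-1},{"tx":0,"ty":0,"tz":-0.05,"ax":0,"ay":0,"az":0,"jaw":-1},{"tx":0,"ty":0,"tz":-0.05,"ax":0,"ay":0,"az":0,"jaw":-1},{"tx":0,"ty":0,"tz":-0.05,"ax":0,"ay":0,"az":0,"jaw":-1},{"tx":0.04,"ty":0,"tz":-0.03,"ax":0,"ay":0,"az":0,"jaw":-1},{"tx":0.05,"ty":0,"tz":0,"ax":0,"ay":0,"az":0,"jaw":-1},{"tx":0.03,"ty":0,"tz":0,"ax":0,"ay":0,"az":0,"jaw":-1}]'
python3 -m handwheel '[{"tx":0.05,"ty":0,"tz":0,"ax":0,"ay":0,"az":0,"jaw":-1},{"tx":0.05,"ty":0,"tz":0,"ax":0,"ay":0,"az":0,"jaw":-1},{"tx":0.05,"ty":0,"tz":0,"ax":0,"ay":0,"az":0,"jaw":-1},{"tx":0,"ty":0,"tz":0,"ax":0,"ay":0,"az":0,"jaw":-1},{"tx":0,"ty":0,"tz":0,"ax":0,"ay":0,"az":0,"jaw":-1},{"tx":0,"ty":0,"tz":0,"ax":0,"ay":0,"az":0,"jaw":-1},{"tx":0,"ty":0,"tz":0,"ax":0,"ay":0,"az":0,"jaw":-1},{"tx":0,"ty":0,"tz":0,"ax":0,"ay":0,"az":0,"jaw":-1},{"tx":0,"ty":0,"tz":0,"ax":0,"ay":0,"az":0,"jaw":-1},{"tx":0,"ty":0,"tz":0,"ax":0,"ay":0,"az":0,"jaw":-1}]'
python3 - <<'E'
from h import *
d=shot('scene','s9');e=shot('side','d9')
a=cv2.resize(d['img'][170:300,270:430,::-1],(590,480),interpolation=2)
b=cv2.resize(d['img'][:,:,::-1],(192,120)); c=cv2.resize(e['img'][140:260,215:335,::-1],(200,200),interpolation=2)
z=np.zeros((480,200,3),np.uint8); z[:200]=c; z[210:335]=cv2.resize(b,(200,125)); cv2.imwrite('pics/fin.png',np.hstack([a,z]))
E
```

```text
time: 64.9
ee_pos: [0.5889, -0.1576, 0.2446]
tcp_rot: [-179.9, -0.0, -95.1]
wrist_force: [0.4, 0.9, 0.2]
opening: 0.0003
grasp_force: 0.0
time: 66.15
ee_pos: [0.576, -0.3044, 0.2441]
tcp_rot: [180.0, 0.0, -95.0]
wrist_force: [-0.4, 0.2, -1.3]
opening: 0.0001
grasp_force: 0.0
```

View pics/fin.png

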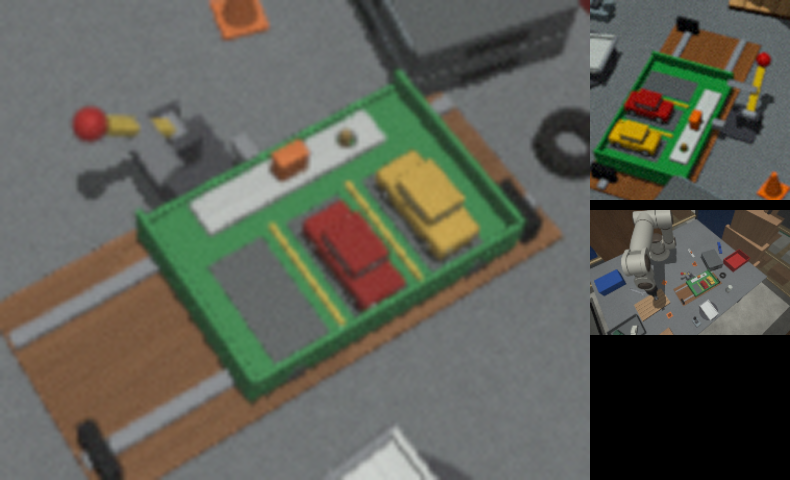

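The wagon is at the departure buffer (520,205). Both cars are upright in their bays, and the bar lies flat with the pin through its hole at (347,137). The lever is up and the bystanders are untouched, so I'm handing the job in.

```bash
python3 -c "
from workcell import workorder; print(workorder.job_done())"
```

```text
the job is handed in; nothing more can be done
None
```

I handed the job in with the wagon against the departure buffer, the red and yellow cars (the only two on the dock) upright in bays of their own, the bar flat with its hole over the pin, and the brake lever fully up; the hand-in returned no verdict.

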